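# Set up repaired rotors between centres under the magnifier

## Robot

A 6-joint arm with a two-finger parallel gripper is mounted at the origin on the work surface. World frame = base frame: x ahead of the robot, y to its left, z up, the work surface at z = 0. Lengths are in m, angles in degrees, forces in N, time in s.
With the tool pointing down it reaches from about 0.375 to 0.9 m from the base axis. Payload 3.1 kg.
Tool frame: the origin (TCP) lies at the very end of the fingers, on their centre line; the grasp point (between the pads) lies 19 mm behind it; x points along the fingers, z is the direction in which the jaws open and shut, and the axes are right-handed (so a half turn about x gives the same grasp; the last joint's range is limited). The gripper opens to 87 mm and grips with 3 to 60 N. Pads are 19 mm wide; open, the fingers measure 117 mm over their backs; the gripper's body (75 mm by 190 mm) begins 51 mm behind the grasp point.
Start: joints at [64.716, 30.224, 82.088, -0, 67.689, -10.227], TCP at [0.162, 0.604, 0.223] pointing down, gripper open.
Joint ranges: [-176.69, 176.69], [-43.24, 126.21], [12.49, 139.97], [-82, 262], [0, 151.66], [-163.58, 163.58]. Speed limits (degrees/s): [159.86, 159.86, 180, 180, 180, 180].

## Interface

Orientations are given as a 3x3 rotation matrix whose columns are the frame's x, y, z axes.
In Python, from rig import bot gives the robot as it stands.
- The arm moves only by the tool send_rows, never from a script. Its arguments are lists of equal length, an entry for each row: "fingers": the opening, from 0 (shut) to 1 (fully open); "dp": the shift along the world's x, y, z in mm, a list of three; "turn": the turn, a rotation vector about the world's x, y, z in rad, a list of three. In form: {"fingers": [fingers, ...], "dp": [[tx, ty, tz], ...], "turn": [[rx, ry, rz], ...]}. A call has 1 to 10 rows; each row is the pose to reach, as a shift and turn from the pose measured when the call began; what a row does not reach only later rows make up. A row lasts 1/12 s, in which the tool goes at most 41.7 mm and 7.16 degrees, less where a joint would pass 70% of its speed; a pose out of reach is approached as far as the arm can. A call with a gripper value outside its range is refused whole. The fingers move at their own pace and stop on an object; the grip force is fixed at half the most. Time passes only in rows, so rows that repeat a pose let the fingers close. It gives the time, the measured TCP pose, the force and the opening at its end, in the units of the state.
- bot.read_state(): the state, without advancing time (a new reading comes with each control period).
- bot.capture(name): name is "side" or "top" or "wrist"; returns a dict with "img" (400x640x3 uint8, blue, green, red), "z_map" (400x640 float32, m along the optical axis (not along the pixel's ray), 0 where there is no reading), "mtx" (3x3 intrinsics, pixels), "origin" and "orientation" of the camera in the world; the wrist camera has in their place "hand_eye" (4x4, takes a point from camera to tool coordinates, whose origin is the TCP and whose axes are the tool frame's). Camera axes: x right, y up, looking along -z (the intrinsics and any distortion apply to the point x, -y, -z); pixel columns grow to the right and rows downward; lengths in m; the calibration is good to about 2 mm. A picture is of the moment at which its call begins: read the wrist's pose just before it.
- bot.hand_in(): hands the job in, once; it reports no verdict.
The state is a dict: "time_s": time; "joint_positions": joint angles; "qvel": joint speeds; "tau": joint torques, N m; "position": TCP position; "tcp_rot": TCP orientation; "force": force on the tool from outside, world axes, zero at the start; "moment": the same for the moment, N m; "opening": opening from 0.0 (shut) to 1.0 (fully open).
Only numpy, scipy, OpenCV 4.12 (cv2) and the standard library are available. Lean on these libraries where they do the work, as an engineer would, in place of code of your own. Each camera call takes 0.05 s, during which the arm holds its last target.

## Task

Get the repaired rotors ready for inspection: first swing the magnifier lamp well clear of the centre fixture, then lift the cover tray off the rotor box and set each rotor in the box between the centres of a place of its own, short copper-collar end in the head cup and tailstock slid up so that both shaft ends are fully home. Finish by putting the tray back squarely on the box and swinging the lens back over the middle of the fixture, leaving the other things on the bench where they are.

Things in the scene. Friction and masses are not known exactly. Their poses are not given: they have to be found in the camera images.
- fixture: centre fixture bolted to the bench: dark steel base 200 x 235 x 14 mm, origin at the centre of its underside. Three places side by side at its x = -60, 0, +60 mm; centre lines run along its y, 60 mm above the bench. At each place a fixed head cup (block 30 mm square, top at 75 mm) faces +y: blind bore 14 mm wide, 6 mm deep, floor at y = -90 mm; the tailstock faces it
- fixture_mid (a point): middle of the work area, on the middle centre line at fixture y = -15 mm. At each place two brass V-rests, 6 mm thick, stand at fixture y = -72 and +13 mm and carry a 10 mm shaft exactly on the centre line; mouths about 24 mm wide, reaching 8 mm above the centre line. A rotor fully home has its core centre at fixture y = -27.5 mm
- tail1 (a joint): sliding tailstock of place 1: m of travel along the fixture's +y, 0 to 0.07; at 0 the floor of its cup is 113 mm from the head cup's floor. It carries a cup like the head's (14 mm bore, 6 mm deep) facing the head, so with a rotor of overall length S fully home it reads S - 113 mm. Place 1 is nearest the robot (fixture x = -60 mm). About 2 N friction, stays where it is left
- tail1_grip (a point): grip point in tailstock 1's upright black grip, 14 mm thick along the fixture's y, 22 mm wide along its x; this point is 106 mm above the bench, the grip's top at 125 mm, its free part starts at 77 mm; 16 mm behind the cup's floor
- tail2 (a joint): sliding tailstock of place 2: m of travel along the fixture's +y, 0 to 0.07; at 0 the floor of its cup is 113 mm from the head cup's floor. It carries a cup like the head's (14 mm bore, 6 mm deep) facing the head, so with a rotor of overall length S fully home it reads S - 113 mm. Place 2 is middle. About 2 N friction, stays where it is left
- tail2_grip (a point): grip point in tailstock 2's upright black grip, 14 mm thick along the fixture's y, 22 mm wide along its x; this point is 106 mm above the bench, the grip's top at 125 mm, its free part starts at 77 mm; 16 mm behind the cup's floor
- tail3 (a joint): sliding tailstock of place 3: m of travel along the fixture's +y, 0 to 0.07; at 0 the floor of its cup is 113 mm from the head cup's floor. It carries a cup like the head's (14 mm bore, 6 mm deep) facing the head, so with a rotor of overall length S fully home it reads S - 113 mm. Place 3 is farthest (fixture x = +60 mm). About 2 N friction, stays where it is left
- tail3_grip (a point): grip point in tailstock 3's upright black grip, 14 mm thick along the fixture's y, 22 mm wide along its x; this point is 106 mm above the bench, the grip's top at 125 mm, its free part starts at 77 mm; 16 mm behind the cup's floor
- lamp_lens (a point): centre of the white magnifier lamp's lens in its ring, 136 mm outer diameter; underside of ring and arm 200 mm, top 225 mm above the bench. The lens swings level about a vertical hinge post 300 mm away; at the start it is over the fixture, and it swings about 1.2 rad clockwise (seen from above) away from it, to the robot's left, or about 0.2 rad the other way
- lamp_peg (a point): grip point on the round upright black peg on the lamp's arm, 16 mm thick, on the line from lens to hinge post: 75 mm from the lens, 225 mm from the hinge axis. This point is 248 mm above the bench, the peg's top 266 mm, its foot 216 mm. The arm stays where it is left (hinge friction about 0.25 N m)
- box: grey open rotor box, fixed, 220 (x) x 180 (y) x 75 mm high, walls 6 mm, origin at the centre of its underside. Inside, V cradles hold up to three rotors by their shafts at x = -60, 0, +60 mm: level, along the box's y with the long end to +y, axis 45 mm above the bench, core centre near y = -9.5 mm (cradles at y = -54 and +31 mm)
- tray: loose plywood cover tray, 240 (x) x 200 (y) mm, rim 20 mm high, 0.35 kg, origin at the centre of its underside; at the start it lies on the rim of the rotor box, squarely over it, hiding the rotors
- tray_grip (a point): grip point in the tray's upright centre handle, a wooden board 14 mm thick (tray x) and 100 mm long (tray y); 48 mm above the tray's underside, the handle's top at 60 mm
- rotor_a: motor rotor (may be absent), 0.2 kg: dark steel core 24 mm in diameter and 45 mm long with copper winding lines, on a 10 mm steel shaft 118 mm long overall; origin at the centre of the core, x axis along the shaft towards its long end. Short end: 40 mm of shaft beyond the core, with a copper collar 16 mm in diameter and 10 mm long against the core; long end: 33 mm of bare shaft beyond the core
- rotor_b: motor rotor (may be absent), 0.2 kg: dark steel core 24 mm in diameter and 45 mm long with copper winding lines, on a 10 mm steel shaft 133 mm long overall; origin at the centre of the core, x axis along the shaft towards its long end. Short end: 40 mm of shaft beyond the core, with a copper collar 16 mm in diameter and 10 mm long against the core; long end: 48 mm of bare shaft beyond the core
- rotor_c: motor rotor (may be absent), 0.2 kg: dark steel core 24 mm in diameter and 45 mm long with copper winding lines, on a 10 mm steel shaft 145 mm long overall; origin at the centre of the core, x axis along the shaft towards its long end. Short end: 40 mm of shaft beyond the core, with a copper collar 16 mm in diameter and 10 mm long against the core; long end: 60 mm of bare shaft beyond the core
- spool: bystander: wire spool 52 mm in diameter, 40 mm high, standing, origin under it
- flux_bottle: bystander: white bottle 44 mm in diameter, 110 mm high, origin under it
- screwdriver: bystander: screwdriver 160 mm long, lying
- jar: bystander: amber jar 56 mm in diameter, 60 mm high, origin under it
- dish: bystander: steel dish 70 mm wide, 22 mm high, origin under it

How it is judged (in metres and radians):
On the way, in this order (a step that is already met when the one before it is completed fails the run):
1. the lens has been swung clear of the fixture (more than 180 mm from its middle, seen from above) (horizontal distance between lamp_lens and fixture_mid above 0.18 m), for 0.2 s.
2. every rotor sits between the centres, with the lens still clear (((x of rotor_a in the frame of fixture between -0.064 and -0.056 m and y of rotor_a in the frame of fixture between -0.0315 and -0.0235 m and z of rotor_a in the frame of fixture between 0.056 and 0.064 m and angle between the x axis of rotor_a and the y axis of fixture, either way round below 0.06 rad and horizontal distance between rotor_a and tail1_grip below 0.0755 m) or (x of rotor_a in the frame of fixture between -0.004 and 0.004 m and y of rotor_a in the frame of fixture between -0.0315 and -0.0235 m and z of rotor_a in the frame of fixture between 0.056 and 0.064 m and angle between the x axis of rotor_a and the y axis of fixture, either way round below 0.06 rad and horizontal distance between rotor_a and tail2_grip below 0.0755 m) or (x of rotor_a in the frame of fixture between 0.056 and 0.064 m and y of rotor_a in the frame of fixture between -0.0315 and -0.0235 m and z of rotor_a in the frame of fixture between 0.056 and 0.064 m and angle between the x axis of rotor_a and the y axis of fixture, either way round below 0.06 rad and horizontal distance between rotor_a and tail3_grip below 0.0755 m)) and ((x of rotor_b in the frame of fixture between -0.064 and -0.056 m and y of rotor_b in the frame of fixture between -0.0315 and -0.0235 m and z of rotor_b in the frame of fixture between 0.056 and 0.064 m and angle between the x axis of rotor_b and the y axis of fixture, either way round below 0.06 rad and horizontal distance between rotor_b and tail1_grip below 0.0905 m) or (x of rotor_b in the frame of fixture between -0.004 and 0.004 m and y of rotor_b in the frame of fixture between -0.0315 and -0.0235 m and z of rotor_b in the frame of fixture between 0.056 and 0.064 m and angle between the x axis of rotor_b and the y axis of fixture, either way round below 0.06 rad and horizontal distance between rotor_b and tail2_grip below 0.0905 m) or (x of rotor_b in the frame of fixture between 0.056 and 0.064 m and y of rotor_b in the frame of fixture between -0.0315 and -0.0235 m and z of rotor_b in the frame of fixture between 0.056 and 0.064 m and angle between the x axis of rotor_b and the y axis of fixture, either way round below 0.06 rad and horizontal distance between rotor_b and tail3_grip below 0.0905 m)) and ((x of rotor_c in the frame of fixture between -0.064 and -0.056 m and y of rotor_c in the frame of fixture between -0.0315 and -0.0235 m and z of rotor_c in the frame of fixture between 0.056 and 0.064 m and angle between the x axis of rotor_c and the y axis of fixture, either way round below 0.06 rad and horizontal distance between rotor_c and tail1_grip below 0.1025 m) or (x of rotor_c in the frame of fixture between -0.004 and 0.004 m and y of rotor_c in the frame of fixture between -0.0315 and -0.0235 m and z of rotor_c in the frame of fixture between 0.056 and 0.064 m and angle between the x axis of rotor_c and the y axis of fixture, either way round below 0.06 rad and horizontal distance between rotor_c and tail2_grip below 0.1025 m) or (x of rotor_c in the frame of fixture between 0.056 and 0.064 m and y of rotor_c in the frame of fixture between -0.0315 and -0.0235 m and z of rotor_c in the frame of fixture between 0.056 and 0.064 m and angle between the x axis of rotor_c and the y axis of fixture, either way round below 0.06 rad and horizontal distance between rotor_c and tail3_grip below 0.1025 m)) and horizontal distance between lamp_lens and fixture_mid above 0.15 m), for 0.2 s.
At the end, for the whole second after the job is handed in: Each rotor present lies in a place of its own, short end to the head: core centre within 4 mm (each way) of its seated spot, tailstock within 4 mm of fully home. Lens within 35 mm (from above) of fixture_mid. Tray flat on the box, within 20 mm of centre and 0.15 rad of square. All at rest (((x of rotor_a in the frame of fixture between -0.064 and -0.056 m and y of rotor_a in the frame of fixture between -0.0315 and -0.0235 m and z of rotor_a in the frame of fixture between 0.056 and 0.064 m and angle between the x axis of rotor_a and the y axis of fixture, either way round below 0.06 rad and horizontal distance between rotor_a and tail1_grip below 0.0755 m) or (x of rotor_a in the frame of fixture between -0.004 and 0.004 m and y of rotor_a in the frame of fixture between -0.0315 and -0.0235 m and z of rotor_a in the frame of fixture between 0.056 and 0.064 m and angle between the x axis of rotor_a and the y axis of fixture, either way round below 0.06 rad and horizontal distance between rotor_a and tail2_grip below 0.0755 m) or (x of rotor_a in the frame of fixture between 0.056 and 0.064 m and y of rotor_a in the frame of fixture between -0.0315 and -0.0235 m and z of rotor_a in the frame of fixture between 0.056 and 0.064 m and angle between the x axis of rotor_a and the y axis of fixture, either way round below 0.06 rad and horizontal distance between rotor_a and tail3_grip below 0.0755 m)) and ((x of rotor_b in the frame of fixture between -0.064 and -0.056 m and y of rotor_b in the frame of fixture between -0.0315 and -0.0235 m and z of rotor_b in the frame of fixture between 0.056 and 0.064 m and angle between the x axis of rotor_b and the y axis of fixture, either way round below 0.06 rad and horizontal distance between rotor_b and tail1_grip below 0.0905 m) or (x of rotor_b in the frame of fixture between -0.004 and 0.004 m and y of rotor_b in the frame of fixture between -0.0315 and -0.0235 m and z of rotor_b in the frame of fixture between 0.056 and 0.064 m and angle between the x axis of rotor_b and the y axis of fixture, either way round below 0.06 rad and horizontal distance between rotor_b and tail2_grip below 0.0905 m) or (x of rotor_b in the frame of fixture between 0.056 and 0.064 m and y of rotor_b in the frame of fixture between -0.0315 and -0.0235 m and z of rotor_b in the frame of fixture between 0.056 and 0.064 m and angle between the x axis of rotor_b and the y axis of fixture, either way round below 0.06 rad and horizontal distance between rotor_b and tail3_grip below 0.0905 m)) and ((x of rotor_c in the frame of fixture between -0.064 and -0.056 m and y of rotor_c in the frame of fixture between -0.0315 and -0.0235 m and z of rotor_c in the frame of fixture between 0.056 and 0.064 m and angle between the x axis of rotor_c and the y axis of fixture, either way round below 0.06 rad and horizontal distance between rotor_c and tail1_grip below 0.1025 m) or (x of rotor_c in the frame of fixture between -0.004 and 0.004 m and y of rotor_c in the frame of fixture between -0.0315 and -0.0235 m and z of rotor_c in the frame of fixture between 0.056 and 0.064 m and angle between the x axis of rotor_c and the y axis of fixture, either way round below 0.06 rad and horizontal distance between rotor_c and tail2_grip below 0.1025 m) or (x of rotor_c in the frame of fixture between 0.056 and 0.064 m and y of rotor_c in the frame of fixture between -0.0315 and -0.0235 m and z of rotor_c in the frame of fixture between 0.056 and 0.064 m and angle between the x axis of rotor_c and the y axis of fixture, either way round below 0.06 rad and horizontal distance between rotor_c and tail3_grip below 0.1025 m)) and horizontal distance between lamp_lens and fixture_mid below 0.035 m and horizontal distance between tray and box below 0.02 m and height (world z) of tray between 0.07 and 0.08 m and angle between the x axis of tray and the x axis of box, either way round below 0.15 rad and angle between tray's own z axis and vertical below 0.05 rad and linear speed of each of tray, rotor_a, rotor_b, rotor_c below 0.02 m/s); the robot touches nothing.
It fails at once if a bystander (spool, bottle, screwdriver, jar, dish) is shifted by more than 40 mm (distance of any of spool, flux_bottle, screwdriver, jar, dish from where it was at the start of the episode above 0.04 m).
Of rotor_a, rotor_b, rotor_c only 2 to 3 are there at a start; the rules pass over those that are not, and their reading is None.
At some moment in a run one of tray may be knocked a few centimetres aside while the robot is not near it.
It also fails if it takes over 210 s, if anything falls off the work surface, if the arm or the gripper's body presses on something with over 40 N, if the wrist force passes 120 N, or if a joint passes its speed limit or range.

## Working session

There is one attempt and no reset: what is moved stays moved. The work goes in short steps, Python scripts to look and compute and a tool call to move; the robot and the scene stay as the last step left them, time stands still between calls to the robot, and variables do not carry over. Pictures are saved under pics/ and viewed, and the job is handed in when it is done.

Besides the shell and the picture viewer there is one more tool, called after "Request:" in YAML: its name, and indented under it one key for each argument. send_rows: Moves the arm, as the interface text tells. Its arguments: {"type":"object","properties":{"fingers":{"type":"array","items":{"type":"number"}},"dp":{"type":"array","items":{"type":"array","items":{"type":"number"}}},"turn":{"type":"array","items":{"type":"array","items":{"type":"number"}}}},"required":["fingers","dp","turn"]}

```bash
mkdir -p pics; ls; cat > h.py <<'E'
import numpy as np, cv2
from rig import bot
def cap(n,fn=None):
    s=bot.read_state(); c=bot.capture(n)
    if n=="wrist":
        T=np.eye(4); T[:3,:3]=np.array(s["tcp_rot"]); T[:3,3]=s["position"]
        M=T@np.array(c["hand_eye"]); c["origin"]=M[:3,3]; c["orientation"]=M[:3,:3]
    c["origin"]=np.array(c["origin"]); c["orientation"]=np.array(c["orientation"]); c["mtx"]=np.array(c["mtx"])
    if fn: cv2.imwrite("pics/"+fn,c["img"])
    return c
def ray(c,u,v):
    K=c["mtx"]; d=np.array([(u-K[0,2])/K[0,0],-(v-K[1,2])/K[1,1],-1.0])
    return c["orientation"]@d
def onz(c,u,v,z):
    d=ray(c,u,v); t=(z-c["origin"][2])/d[2]; return c["origin"]+t*d
def dep(c,u,v):
    z=c["z_map"][int(round(v)),int(round(u))]; return c["origin"]+z*ray(c,u,v)
def cloud(c):
    K=c["mtx"]; v,u=np.mgrid[0:400,0:640]
    d=np.stack([(u-K[0,2])/K[0,0],-(v-K[1,2])/K[1,1],-np.ones_like(u,float)],-1)
    P=(d*c["z_map"][...,None])@c["orientation"].T+c["origin"]; P[c["z_map"]<=0]=np.nan
    return P
def proj(c,p):
    q=c["orientation"].T@(np.asarray(p)-c["origin"]); K=c["mtx"]
    return K[0,0]*q[0]/-q[2]+K[0,2], K[1,1]*-q[1]/-q[2]+K[1,2]
def st():
    s=bot.read_state(); print("t",round(s["time_s"],2),"p",np.round(s["position"],4),"F",np.round(s["force"],1),"op",round(s["opening"],3)); print(np.round(s["tcp_rot"],3).tolist(), np.round(s["joint_positions"],1))
    return s
E
python3 - <<'E'
from h import *
s=st(); print({k:np.shape(v) for k,v in s.items()})
for n in ("side","top","wrist"):
    c=cap(n,n+"0.png"); print(n,c["origin"],np.round(c["orientation"],3).tolist(),c["mtx"].tolist(),[k for k in c])
E
```

```text
pics
t 0.0 p [0.162  0.6029 0.2215] F [-0.7 -0.5 -0.2] op 1.0
[[-0.001, -0.966, 0.26], [-0.002, 0.26, 0.966], [-1.0, 0.0, -0.002]] [ 64.7  30.3  82.2   0.   67.7 -10.2]
{'time_s': (), 'joint_positions': (6,), 'qvel': (6,), 'tau': (6,), 'position': (3,), 'tcp_rot': (3, 3), 'force': (3,), 'moment': (3,), 'opening': ()}
side [-0.01540171 -0.74368321  0.9887317 ] [[0.821, 0.376, -0.429], [-0.571, 0.547, -0.613], [0.004, 0.748, 0.663]] [[504.973264027238, 0.0, 322.6206282321106], [0.0, 504.973264027238, 203.0141865221974], [0.0, 0.0, 1.0]] ['img', 'z_map', 'mtx', 'origin', 'orientation']
top [0.40382623 0.05485889 1.41851247] [[-0.018, 0.994, -0.108], [-1.0, -0.015, 0.025], [0.023, 0.108, 0.994]] [[520.5152881710745, 0.0, 320.33287566339436], [0.0, 520.5152881710745, 188.33516666724498], [0.0, 0.0, 1.0]] ['img', 'z_map', 'mtx', 'origin', 'orientation']
wrist [0.09438364 0.621561   0.38287347] [[0.259, -0.933, -0.249], [0.966, 0.25, 0.068], [-0.002, -0.258, 0.966]] [[275.5276590514632, 0.0, 319.164977216789], [0.0, 275.5276590514632, 203.2983932486194], [0.0, 0.0, 1.0]] ['img', 'z_map', 'mtx', 'hand_eye', 'origin', 'orientation']
```

View pics/side0.png

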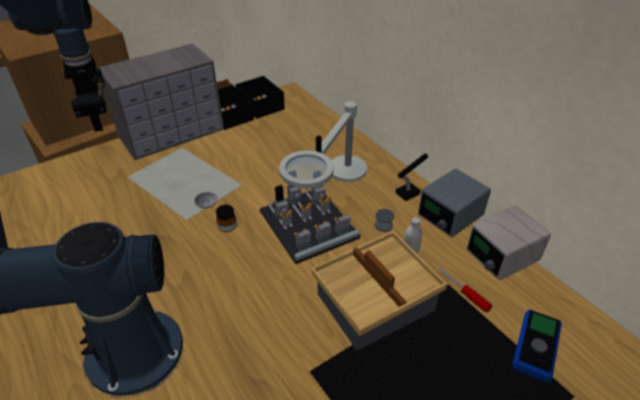

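View pics/top0.png

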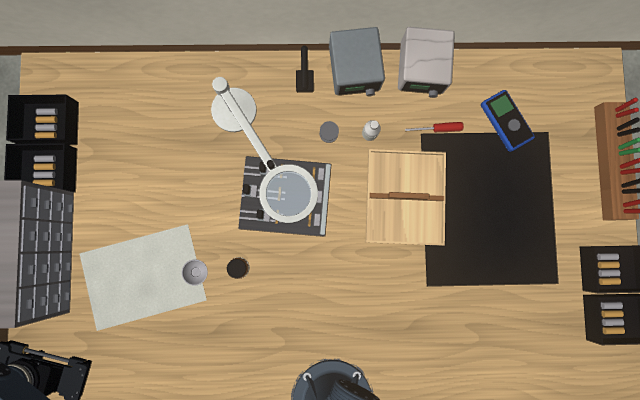

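View pics/wrist0.png

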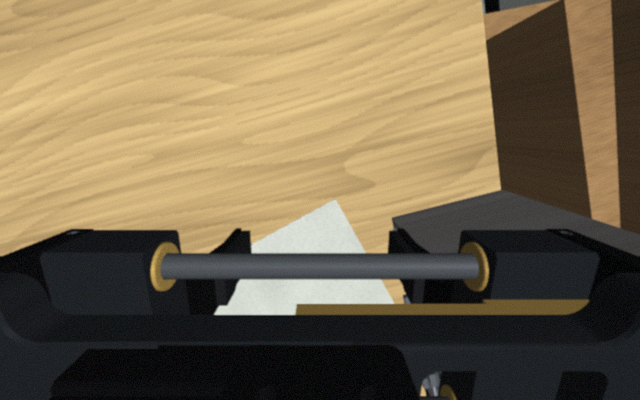

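```bash
python3 - <<'E'
from h import *
c=cap("top"); d=cap("side")
cv2.imwrite("pics/topz.png",cv2.resize(c["img"][60:260,180:460],None,fx=2.85,fy=2.85,interpolation=cv2.INTER_CUBIC))
cv2.imwrite("pics/sidez.png",cv2.resize(d["img"][90:350,240:500],None,fx=2.3,fy=2.3,interpolation=cv2.INTER_CUBIC))
P=cloud(c); Q=cloud(d)
np.save("P0.npy",P)
for n,(u,v) in dict(lensring=(288,167),peg=(270,164),post=(220,85),trayh=(405,195),jar=(237,268),dish=(195,271),spool=(329,131),bottle=(371,129),head=(325,200)).items(): print(n,np.round(P[v,u],4), np.round(P[v-1,u],4))
for n,(u,v) in dict(peg=(319,145),post=(350,107),trayh=(375,265)).items(): print(n,np.round(Q[v,u],4))
E
```

```text
lensring [0.5852 0.0995 0.2197] [0.5865 0.0992 0.2267]
peg [0.5852 0.1377 0.2679] [0.5881 0.138  0.2639]
post [0.7764 0.2541 0.2401] [0.7782 0.2538 0.242 ]
trayh [ 0.5234 -0.1869  0.1365] [ 0.5261 -0.1873  0.135 ]
jar [0.3486 0.2394 0.06  ] [0.3512 0.239  0.0628]
dish [0.3405 0.3587 0.005 ] [0.3431 0.3588 0.0044]
spool [ 0.7093 -0.0054  0.0386] [ 0.7125 -0.0056  0.0364]
bottle [ 0.7038 -0.1139  0.0813] [ 0.7021 -0.1116  0.1005]
head [0.5238 0.0084 0.0231] [0.5261 0.0085 0.0275]
peg [0.5868 0.1336 0.2435]
post [0.7747 0.25   0.2341]
trayh [ 0.5188 -0.1888  0.128 ]
```

View pics/topz.png

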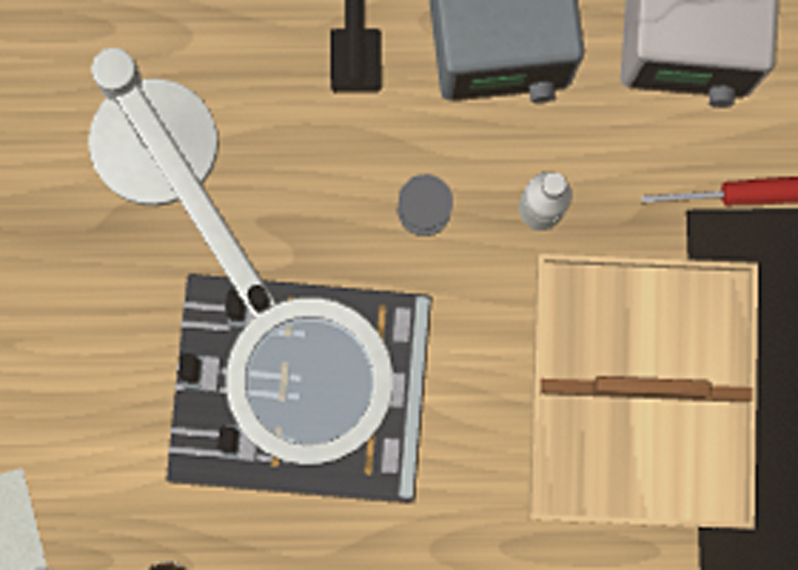

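View pics/sidez.png

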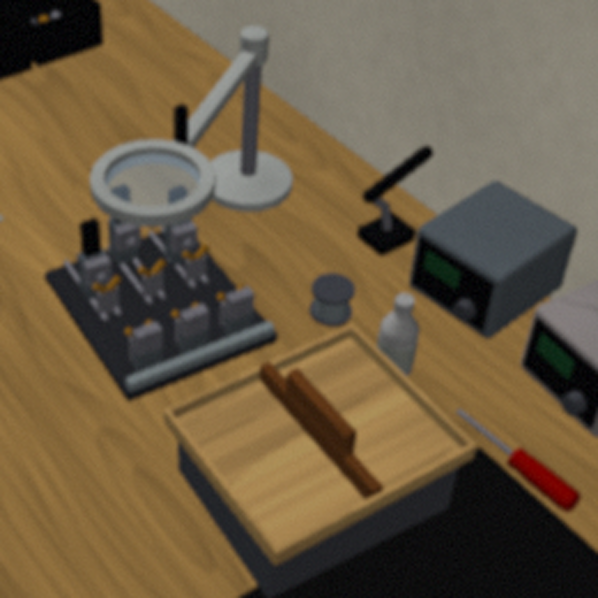

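```bash
python3 - <<'E'
from h import *
c=cap("top"); P=cloud(c); im=c["img"].astype(int)
v,u=np.mgrid[0:400,0:640]
white=(im.min(2)>150)&(im.max(2)-im.min(2)<30)
m=(white&(P[...,2]>0.17)&(u>250)&(u<325)&(v>160)&(v<230)).astype(np.uint8)
cs,_=cv2.findContours(m,cv2.RETR_EXTERNAL,cv2.CHAIN_APPROX_NONE); k=max(cs,key=cv2.contourArea)
(uc,vc),r=cv2.minEnclosingCircle(k); e=cv2.fitEllipse(k); print(uc,vc,r,e)
L=onz(c,e[0][0],e[0][1],0.225);print("lens",L, onz(c,uc,vc,.225))
pm=((im.max(2)<50)&(P[...,2]>0.21)&(P[...,2]<.3)&(u<290)&(v>150)&(v<175)); 
vs,us=np.nonzero(pm); print("peg px",us.mean(),vs.mean(),len(us), np.nanmean(P[pm],0)); print(onz(c,us.mean(),vs.mean(),.255))
# side
d=cap("side");Q=cloud(d); im=d["img"].astype(int)
pm=((im.max(2)<45)&(Q[...,2]>0.19)&(u>310)&(u<328)&(v>130)&(v<158))
vs,us=np.nonzero(pm); print("peg side",us.min(),us.max(),vs.min(),vs.max(),np.nanmean(Q[pm],0)); 
# fixture base, top z=.014
top=c["img"].astype(int)
bm=((top.max(2)<75)&(np.abs(P[...,2]-.014)<.012)&(u>230)&(u<340)&(v>140)&(v<250)).astype(np.uint8)
bm=cv2.morphologyEx(bm,cv2.MORPH_OPEN,np.ones((3,3)))
ks,_=cv2.findContours(bm,cv2.RETR_EXTERNAL,cv2.CHAIN_APPROX_NONE); k=np.vstack([x for x in ks if cv2.contourArea(x)>30])
X=np.array([onz(c,a,b,.014)[:2] for a,b in k[:,0]])
R=cv2.minAreaRect((X*1000).astype(np.float32));print("fixture",R)
# tray rim
tm=((P[...,2]>.07)&(P[...,2]<.16)&(u>355)&(u<460)&(v>140)&(v<255)).astype(np.uint8)
ks,_=cv2.findContours(tm,cv2.RETR_EXTERNAL,cv2.CHAIN_APPROX_NONE); k=max(ks,key=cv2.contourArea)
X=np.array([onz(c,a,b,.095)[:2] for a,b in k[:,0]]);print("tray",cv2.minAreaRect((X*1000).astype(np.float32)))
hm=((P[...,2]>.115)&(u>355)&(u<460)&(v>140)&(v<255)); print("handle",np.nanmean(P[hm],0),np.nanmax(P[hm],0),np.nanmin(P[hm],0))
vs,us=np.nonzero(hm);X=np.array([onz(c,a,b,.135)[:2] for a,b in zip(us,vs)]);print(cv2.minAreaRect((X*1000).astype(np.float32)))
E
```

```text
285.19451904296875 187.75936889648438 34.76589584350586 ((287.1532287597656, 192.12522888183594), (56.04045104980469, 62.37993621826172), 139.1488494873047)
lens [0.52599419 0.1018965  0.225     ] [0.53617256 0.1062952  0.225     ]
peg px 270.0967741935484 164.41935483870967 31 [0.58543903 0.13805617 0.2604531 ]
[0.58631814 0.13846333 0.255     ]
peg side 316 320 136 151 [0.58513007 0.1351331  0.24779384]Traceback (most recent call last):
  File "<stdin>", line 19, in <module>
    return _nx.concatenate(arrs, 0, dtype=dtype, casting=casting)
           ~~~~~~~~~~~~~~~^^^^^^^^^^^^^^^^^^^^^^^^^^^^^^^^^^^^^^^
ValueError: need at least one array to concatenate
```

```bash
python3 - <<'E'
from h import *
c=cap("top"); P=cloud(c); im=c["img"].astype(int)
v,u=np.mgrid[0:400,0:640]
L=onz(c,288.6,193.7,.225);print("lens",L)
peg=np.array([.5858,.1375]); w=peg-L[:2]; print(np.linalg.norm(w)); w/=np.linalg.norm(w); print("hinge",peg+.225*w, L[:2]+.3*w,"ang",np.degrees(np.arctan2(*w[::-1])))
print(im[238,300],im[160,285],P[160,285],im[180,250])
g=(im.max(2)<90)&(im.max(2)-im.min(2)<25)&(u>225)&(u<345)&(v>140)&(v<250)
g=g.astype(np.uint8)
ks,_=cv2.findContours(g,cv2.RETR_EXTERNAL,cv2.CHAIN_APPROX_NONE); ks=[x for x in ks if cv2.contourArea(x)>50]; print([cv2.contourArea(x) for x in ks])
k=np.vstack(ks)
X=np.array([onz(c,a,b,.014)[:2] for a,b in k[:,0]])
R=cv2.minAreaRect((X*1000).astype(np.float32));print("fixture",R,cv2.boxPoints(R))
tm=((P[...,2]>.07)&(P[...,2]<.16)&(u>355)&(u<460)&(v>140)&(v<255)).astype(np.uint8)
ks,_=cv2.findContours(tm,cv2.RETR_EXTERNAL,cv2.CHAIN_APPROX_NONE); k=max(ks,key=cv2.contourArea)
X=np.array([onz(c,a,b,.095)[:2] for a,b in k[:,0]]);print("tray",cv2.minAreaRect((X*1000).astype(np.float32)))
hm=((P[...,2]>.125)&(u>355)&(u<460)&(v>140)&(v<255)); print("handle",np.nanmean(P[hm],0),np.nanmax(P[hm],0))
vs,us=np.nonzero(hm);X=np.array([onz(c,a,b,.135)[:2] for a,b in zip(us,vs)]);print(cv2.minAreaRect((X*1000).astype(np.float32)))
E
```

```text
lens [0.52230087 0.09861025 0.225     ]
0.0744617494584302
hinge [0.7776744  0.25501261] [0.77813341 0.25529373] ang 31.48519871916858
[120 167 199] [71 67 66] [0.63599788 0.1152048  0.01239478] [75 75 77]
[836.0, 338.5, 217.5, 353.0, 215.5]
fixture ((538.6177978515625, 117.66429138183594), (231.5142364501953, 197.76275634765625), 84.10104370117188) [[428.36316    12.682625 ]
 [625.07874    -7.6423264]
 [648.87244   222.64597  ]
 [452.15686   242.97092  ]]
tray ((523.305419921875, -196.47232055664062), (202.1189727783203, 240.21871948242188), 86.69495391845703)
handle [ 0.52284246 -0.19581319  0.1346031 ] [ 0.53196026 -0.14778271  0.14325023]
((522.60205078125, -195.90927124023438), (97.5916519165039, 14.997005462646484), 86.63064575195312)
```

Request:
send_rows:
  fingers: [1,1,1,1,1,1,1,1,1,1]
  dp:
    - [0,0,40]
    - [25,-25,80]
    - [52,-56,90]
    - [79,-86,90]
    - [106,-116,90]
    - [133,-146,90]
    - [160,-176,90]
    - [187,-206,90]
    - [214,-236,90]
    - [241,-266,90]
  turn:
    - [0,0,0]
    - [0,0,0]
    - [0,0,0]
    - [0,0,0]
    - [0,0,0]
    - [0,0,0]
    - [0,0,0]
    - [0,0,0]
    - [0,0,0]
    - [0,0,0]

```text
time_s: 1.23
position: [0.4036, 0.3365, 0.3127]
tcp_rot: [[0.0, -0.966, 0.26], [0.0, 0.26, 0.966], [-1.0, -0.0, 0.0]]
force: [0.6, 2.1, 0.8]
opening: 1.001
```

```bash
python3 - <<'E'
from h import *
st()
E
```

```text
t 1.23 p [0.4036 0.3365 0.3127] F [0.6 2.1 0.8] op 1.001
[[0.0, -0.966, 0.26], [0.0, 0.26, 0.966], [-1.0, -0.0, 0.0]] [ 27.6  16.7  89.5  -0.   73.7 -47.3]
```

Request:
send_rows:
  fingers: [1,1,1,1,1,1,1,1,1,1]
  dp:
    - [27,-30,0]
    - [54,-60,0]
    - [81,-90,0]
    - [108,-120,0]
    - [135,-150,0]
    - [162,-180,0]
    - [182,-199,0]
    - [182,-199,0]
    - [182,-199,0]
    - [182,-199,0]
  turn:
    - [0,0,0]
    - [0,0,0]
    - [0,0,0]
    - [0,0,0]
    - [0,0,0]
    - [0,0,0]
    - [0,0,0]
    - [0,0,0]
    - [0,0,0]
    - [0,0,0]

```text
time_s: 2.07
position: [0.5849, 0.1378, 0.3124]
tcp_rot: [[-0.001, -0.966, 0.26], [0.001, 0.26, 0.966], [-1.0, 0.001, 0.0]]
force: [0.0, -0.2, -0.1]
opening: 1.0
```

```bash
python3 - <<'E'
from h import *
st(); c=cap("wrist","w1.png"); print(proj(c,[.586,.1375,.266]))
E
```

```text
t 2.07 p [0.5849 0.1378 0.3124] F [ 0.  -0.2 -0.1] op 1.0
[[-0.001, -0.966, 0.26], [0.001, 0.26, 0.966], [-1.0, 0.001, 0.0]] [  2.6  23.4  79.1   0.   77.6 -72.4]
(np.float64(318.99372907623956), np.float64(222.7386219334554))
```

View pics/w1.png

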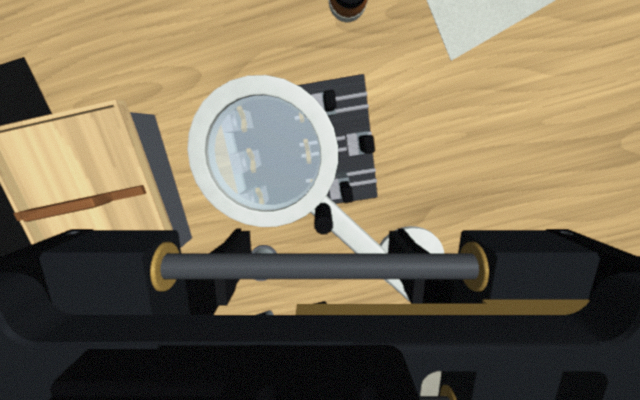

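Request:
send_rows:
  fingers: [1,1,1,1,0,0,0,0,0,0]
  dp:
    - [1,0,-35]
    - [1,0,-65]
    - [1,0,-74]
    - [1,0,-74]
    - [1,0,-74]
    - [1,0,-74]
    - [1,0,-74]
    - [1,0,-74]
    - [1,0,-74]
    - [1,0,-74]
  turn:
    - [0,0,0]
    - [0,0,0]
    - [0,0,0]
    - [0,0,0]
    - [0,0,0]
    - [0,0,0]
    - [0,0,0]
    - [0,0,0]
    - [0,0,0]
    - [0,0,0]

```text
time_s: 2.95
position: [0.5859, 0.1383, 0.2393]
tcp_rot: [[0.001, -0.966, 0.259], [0.001, 0.259, 0.966], [-1.0, -0.0, 0.001]]
force: [-0.9, -1.0, -0.0]
opening: 0.632
```

```bash
python3 - <<'E'
from h import *
s=st()
H=np.array([.7778,.2552]); p=np.array(s["position"][:2]); r=p-H; print(np.linalg.norm(r),np.degrees(np.arctan2(r[1],r[0])))
for i in range(1,11):
    for A in (31,62):
        a=-np.radians(A*i/10); q=H+np.array([[np.cos(a),-np.sin(a)],[np.sin(a),np.cos(a)]])@r; print(A,i,np.round((q-p)*1000),round(a,3),end=' | ')
    print()
E
```

```text
t 2.95 p [0.5859 0.1383 0.2393] F [-0.9 -1.  -0. ] op 0.632
[[0.001, -0.966, 0.259], [0.001, 0.259, 0.966], [-1.0, -0.0, 0.001]] [  2.6  27.4  84.5   0.   68.1 -72.4]
0.2247459970687025 -148.64577974944353
31 1 [-6. 11.] -0.054 | 62 1 [-12.  21.] -0.108 | 
31 2 [-12.  21.] -0.108 | 62 2 [-21.  44.] -0.216 | 
31 3 [-16.  33.] -0.162 | 62 3 [-27.  67.] -0.325 | 
31 4 [-21.  44.] -0.216 | 62 4 [-31.  91.] -0.433 | 
31 5 [-24.  56.] -0.271 | 62 5 [-33. 116.] -0.541 | 
31 6 [-27.  67.] -0.325 | 62 6 [-32. 140.] -0.649 | 
31 7 [-30.  79.] -0.379 | 62 7 [-28. 164.] -0.757 | 
31 8 [-31.  91.] -0.433 | 62 8 [-22. 187.] -0.866 | 
31 9 [-32. 103.] -0.487 | 62 9 [-13. 210.] -0.974 | 
31 10 [-33. 116.] -0.541 | 62 10 [ -1. 232.] -1.082 |
```

Request:
send_rows:
  fingers: [0,0,0,0,0,0,0,0,0,0]
  dp:
    - [0,0,0]
    - [0,0,0]
    - [0,0,0]
    - [0,0,0]
    - [0,0,0]
    - [0,0,0]
    - [0,0,0]
    - [0,0,0]
    - [0,0,0]
    - [0,0,0]
  turn:
    - [0,0,0]
    - [0,0,0]
    - [0,0,0]
    - [0,0,0]
    - [0,0,0]
    - [0,0,0]
    - [0,0,0]
    - [0,0,0]
    - [0,0,0]
    - [0,0,0]

```text
time_s: 3.78
position: [0.5871, 0.139, 0.2394]
tcp_rot: [[0.003, -0.966, 0.259], [0.002, 0.259, 0.966], [-1.0, -0.003, 0.003]]
force: [4.2, 3.0, -2.6]
opening: 0.172
```

Request:
send_rows:
  fingers: [0,0,0,0,0,0,0,0,0,0]
  dp:
    - [-6,11,0]
    - [-12,21,0]
    - [-16,33,0]
    - [-21,44,0]
    - [-24,56,0]
    - [-27,67,0]
    - [-30,79,0]
    - [-31,91,0]
    - [-32,103,0]
    - [-33,116,0]
  turn:
    - [0,0,-0.054]
    - [0,0,-0.108]
    - [0,0,-0.162]
    - [0,0,-0.216]
    - [0,0,-0.271]
    - [0,0,-0.325]
    - [0,0,-0.379]
    - [0,0,-0.433]
    - [0,0,-0.487]
    - [0,0,-0.541]

```text
time_s: 4.62
position: [0.5541, 0.2542, 0.2394]
tcp_rot: [[0.004, -0.693, 0.721], [-0.003, 0.721, 0.693], [-1.0, -0.005, 0.001]]
force: [3.0, -1.5, -2.3]
opening: 0.174
```

```bash
python3 - <<'E'
from h import *
s=st()
H=np.array([.7778,.2552]); p=np.array(s["position"][:2]); r=p-H; print(np.linalg.norm(r),np.degrees(np.arctan2(r[1],r[0])))
for i in range(1,11):
        a=-np.radians(31*i/10); q=H+np.array([[np.cos(a),-np.sin(a)],[np.sin(a),np.cos(a)]])@r; print(i,np.round((q-p)*1000),round(a,3),end=' | ')
E
```

```text
t 4.62 p [0.5541 0.2542 0.2394] F [ 3.  -1.5 -2.3] op 0.174
[[0.004, -0.693, 0.721], [-0.003, 0.721, 0.693], [-1.0, -0.005, 0.001]] [ 14.3  27.9  83.4  -0.2  68.5 -29.5]
0.22371966578659727 -179.74746329624762
1 [ 0. 12.] -0.054 | 2 [ 1. 24.] -0.108 | 3 [ 3. 36.] -0.162 | 4 [ 5. 48.] -0.216 | 5 [ 8. 60.] -0.271 | 6 [11. 71.] -0.325 | 7 [15. 83.] -0.379 | 8 [20. 94.] -0.433 | 9 [ 26. 105.] -0.487 | 10 [ 31. 115.] -0.541 |
```

Request:
send_rows:
  fingers: [0,0,0,0,0,0,0,0,0,0]
  dp:
    - [0,12,0]
    - [1,24,0]
    - [3,36,0]
    - [5,48,0]
    - [8,60,0]
    - [11,71,0]
    - [15,83,0]
    - [20,94,0]
    - [26,105,0]
    - [31,115,0]
  turn:
    - [0,0,-0.054]
    - [0,0,-0.108]
    - [0,0,-0.162]
    - [0,0,-0.216]
    - [0,0,-0.271]
    - [0,0,-0.325]
    - [0,0,-0.379]
    - [0,0,-0.433]
    - [0,0,-0.487]
    - [0,0,-0.541]

```text
time_s: 5.45
position: [0.5837, 0.3693, 0.2394]
tcp_rot: [[-0.002, -0.221, 0.975], [-0.006, 0.975, 0.221], [-1.0, -0.006, -0.003]]
force: [-1.9, 0.7, 1.7]
opening: 0.174
```

Request:
send_rows:
  fingers: [0,1,1,1,1,1,1,1,1,1]
  dp:
    - [0,0,0]
    - [0,0,0]
    - [0,0,0]
    - [0,0,0]
    - [0,0,10]
    - [0,0,40]
    - [0,0,75]
    - [0,0,110]
    - [0,0,120]
    - [0,0,120]
  turn:
    - [0,0,0]
    - [0,0,0]
    - [0,0,0]
    - [0,0,0]
    - [0,0,0]
    - [0,0,0]
    - [0,0,0]
    - [0,0,0]
    - [0,0,0]
    - [0,0,0]

```text
time_s: 6.28
position: [0.5854, 0.3696, 0.3652]
tcp_rot: [[0.008, -0.221, 0.975], [-0.003, 0.975, 0.221], [-1.0, -0.004, 0.007]]
force: [-0.3, -0.6, -0.3]
opening: 0.776
```

```bash
python3 - <<'E'
from h import *
s=st()
c=cap("top","top1.png"); d=cap("side","side1.png")
cv2.imwrite("pics/topz1.png",cv2.resize(c["img"][60:260,180:460],None,fx=2.85,fy=2.85,interpolation=cv2.INTER_CUBIC))
cv2.imwrite("pics/sidez1.png",cv2.resize(d["img"][90:350,180:500],None,fx=2.3,fy=2.3,interpolation=cv2.INTER_CUBIC))
E
```

```text
t 6.28 p [0.5854 0.3696 0.3652] F [-0.3 -0.6 -0.3] op 0.776
[[0.008, -0.221, 0.975], [-0.003, 0.975, 0.221], [-1.0, -0.004, 0.007]] [23.2 29.6 60.5 -0.3 89.5 10.4]
```

View pics/topz1.png

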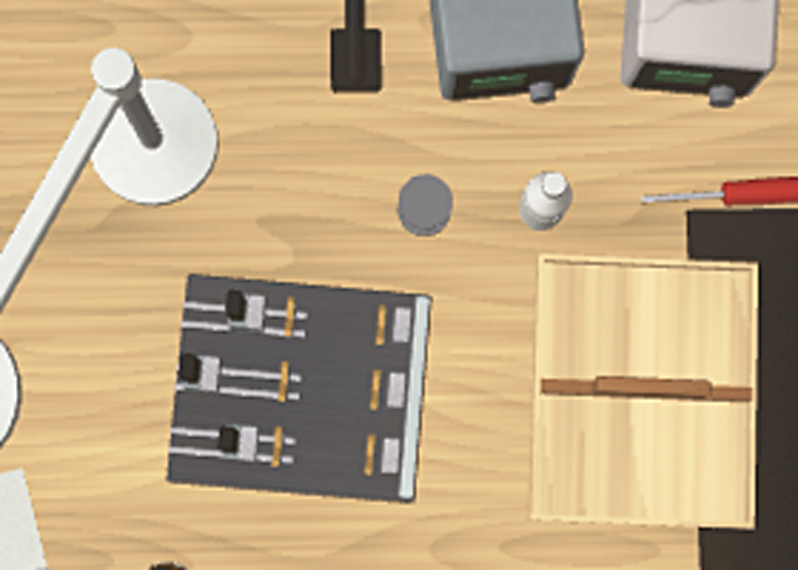

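View pics/sidez1.png

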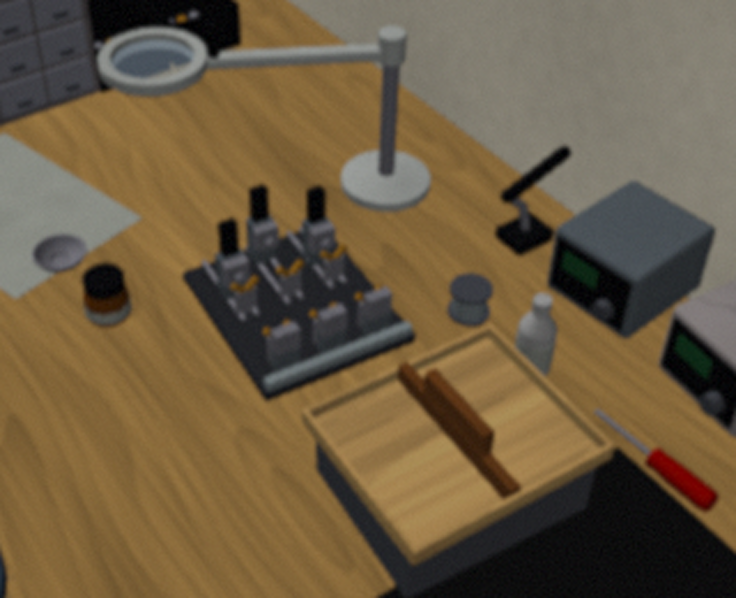

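```bash
python3 - <<'E'
from h import *
c=cap("top"); P=cloud(c)
z=lambda a,b:(a/2.85+180-0.3,b/2.85+60-.3)
cor=np.array([onz(c,*z(a,b),.014)[:2] for a,b in [(188,274),(432,295),(413,502),(167,480)]]);print(cor,cor.mean(0))
print([np.linalg.norm(cor[i]-cor[(i+1)%4]) for i in range(4)])
e1=cor[0]-cor[1]+cor[3]-cor[2]; print("yaw",np.degrees(np.arctan2(-e1[0],e1[1])))
e2=cor[0]-cor[3]+cor[1]-cor[2]; print("yaw",np.degrees(np.arctan2(e2[1],e2[0])))
for a,b in [(402,325),(397,390),(390,456)]: print(onz(c,*z(a,b),.075),P[int(z(a,b)[1]),int(z(a,b)[0])])
for a,b in [(237,300),(190,362),(229,435)]: print(onz(c,*z(a,b),.125),P[int(z(a,b)[1]),int(z(a,b)[0])])
E
```

```text
[[ 0.64868207  0.22204303]
 [ 0.62512006 -0.0109732 ]
 [ 0.42791844  0.0108877 ]
 [ 0.45252414  0.2421574 ]] [0.53856118 0.11602873]
[np.float64(0.23420446624986466), np.float64(0.1984096181067599), np.float64(0.23257496748867837), np.float64(0.19718651127723416)]
yaw -5.923006438600991
yaw -6.090963507677039
[0.58816627 0.01987751 0.075     ] [0.59072173 0.02169911 0.07071   ]
[0.52858024 0.02548105 0.075     ] [0.52995563 0.02806109 0.07580755]
[0.46869476 0.03285614 0.075     ] [0.47050938 0.03422846 0.07526305]
[0.60558422 0.16592063 0.125     ] [0.60827741 0.16817553 0.12359245]
[0.55133175 0.20724776 0.125     ] [0.55314402 0.20815316 0.12501744]
[0.48686066 0.17353904 0.125     ] [0.48766505 0.17363069 0.12532796]
```

Request:
send_rows:
  fingers: [1,1,1,1,1,1,1,1,1,1]
  dp:
    - [-4,-38,0]
    - [-8,-76,0]
    - [-12,-114,0]
    - [-16,-152,0]
    - [-20,-190,0]
    - [-24,-228,0]
    - [-28,-266,-10]
    - [-32,-304,-20]
    - [-36,-342,-30]
    - [-40,-380,-40]
  turn:
    - [0,0,-0.03]
    - [0,0,-0.06]
    - [0,0,-0.09]
    - [0,0,-0.12]
    - [0,0,-0.15]
    - [0,0,-0.18]
    - [0,0,-0.21]
    - [0,0,-0.24]
    - [0,0,-0.27]
    - [0,0,-0.281]

```text
time_s: 7.27
position: [0.5405, -0.0128, 0.3148]
tcp_rot: [[-0.012, 0.059, 0.998], [-0.005, 0.998, -0.059], [-1.0, -0.006, -0.012]]
force: [0.5, -0.2, 0.0]
opening: 0.999
```

Request:
send_rows:
  fingers: [1,1,1,1,1,1,1,1,1,1]
  dp:
    - [-4,-38,-15]
    - [-8,-76,-30]
    - [-12,-114,-45]
    - [-16,-152,-60]
    - [-20,-180,-70]
    - [-22,-186,-75]
    - [-22,-186,-75]
    - [-22,-186,-75]
    - [-22,-186,-75]
    - [-22,-186,-75]
  turn:
    - [0,0,0]
    - [0,0,0]
    - [0,0,0]
    - [0,0,0]
    - [0,0,0]
    - [0,0,0]
    - [0,0,0]
    - [0,0,0]
    - [0,0,0]
    - [0,0,0]

```text
time_s: 8.1
position: [0.5188, -0.1972, 0.2402]
tcp_rot: [[-0.012, 0.057, 0.998], [-0.005, 0.998, -0.057], [-1.0, -0.006, -0.011]]
force: [-0.3, -0.1, 0.0]
opening: 1.0
```

```bash
python3 - <<'E'
from h import *
s=st(); c=cap("wrist","w2.png"); P=cloud(c)
top=cap("top","top2.png"); 
P=cloud(top)
m=(P[...,0]>.3)&(P[...,0]<.62)&(P[...,1]<-.33)&(P[...,1]>-.62)
q=P[m]; print("mat z",np.nanpercentile(q[:,2],[1,50,99]))
for y in (-.146,-.246): print(proj(c,[.5228,y,.135]))
E
```

```text
t 8.1 p [ 0.5188 -0.1972  0.2402] F [-0.3 -0.1  0. ] op 1.0
[[-0.012, 0.057, 0.998], [-0.005, 0.998, -0.057], [-1.0, -0.006, -0.011]] [-32.   23.8  90.7  -0.6  65.9 -28.5]
mat z [-0.00576677  0.0012987   0.00830968]
(np.float64(321.31080278959183), np.float64(149.8440342333384))
(np.float64(326.5071063900249), np.float64(246.8768241522973))
```

View pics/w2.png

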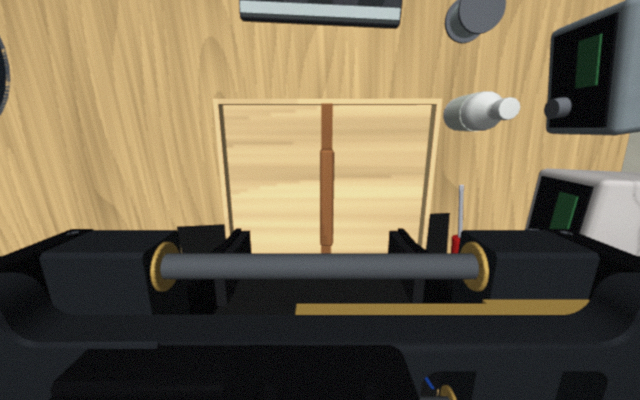

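Request:
send_rows:
  fingers: [1,1,1,1,1,0,0,0,0,0]
  dp:
    - [5,2,-35]
    - [5,2,-70]
    - [5,2,-100]
    - [5,2,-125]
    - [5,2,-132]
    - [5,2,-133]
    - [5,2,-133]
    - [5,2,-133]
    - [5,2,-133]
    - [5,2,-133]
  turn:
    - [0.005,-0.012,0]
    - [0.005,-0.012,0]
    - [0.005,-0.012,0]
    - [0.005,-0.012,0]
    - [0.005,-0.012,0]
    - [0.005,-0.012,0]
    - [0.005,-0.012,0]
    - [0.005,-0.012,0]
    - [0.005,-0.012,0]
    - [0.005,-0.012,0]

```text
time_s: 9.03
position: [0.525, -0.196, 0.1091]
tcp_rot: [[0.004, 0.057, 0.998], [-0.002, 0.998, -0.057], [-1.0, -0.002, 0.004]]
force: [-0.8, 0.4, -0.2]
opening: 0.706
```

Request:
send_rows:
  fingers: [0,0,0,0,0,0,0,0,0,0]
  dp:
    - [0,0,0]
    - [0,0,0]
    - [0,0,0]
    - [0,0,0]
    - [0,0,0]
    - [0,0,0]
    - [0,0,0]
    - [0,0,0]
    - [0,0,0]
    - [0,0,0]
  turn:
    - [0,0,0]
    - [0,0,0]
    - [0,0,0]
    - [0,0,0]
    - [0,0,0]
    - [0,0,0]
    - [0,0,0]
    - [0,0,0]
    - [0,0,0]
    - [0,0,0]

```text
time_s: 9.87
position: [0.5249, -0.196, 0.109]
tcp_rot: [[0.004, 0.057, 0.998], [-0.002, 0.998, -0.057], [-1.0, -0.002, 0.004]]
force: [-0.1, 0.9, -0.4]
opening: 0.159
```

Request:
send_rows:
  fingers: [0,0,0,0,0,0,0,0,0,0]
  dp:
    - [0,0,15]
    - [0,0,40]
    - [0,0,60]
    - [-8,-25,60]
    - [-16,-55,60]
    - [-24,-90,60]
    - [-33,-125,60]
    - [-42,-160,60]
    - [-51,-195,60]
    - [-60,-225,60]
  turn:
    - [0,0,0]
    - [0,0,0]
    - [0,0,0]
    - [0,0,0]
    - [0,0,0]
    - [0,0,0]
    - [0,0,0]
    - [0,0,0]
    - [0,0,0]
    - [0,0,0]

```text
time_s: 10.7
position: [0.4638, -0.4229, 0.168]
tcp_rot: [[0.003, 0.057, 0.998], [-0.001, 0.998, -0.057], [-1.0, -0.001, 0.003]]
force: [1.2, -0.5, -4.1]
opening: 0.157
```

```bash
python3 - <<'E'
from h import *
s=st(); c=cap("top","top3.png")
cv2.imwrite("pics/topz3.png",cv2.resize(c["img"][60:260,330:610],None,fx=2.85,fy=2.85,interpolation=cv2.INTER_CUBIC))
E
```

```text
t 10.7 p [ 0.4638 -0.4229  0.168 ] F [ 1.2 -0.5 -4.1] op 0.157
[[0.003, 0.057, 0.998], [-0.001, 0.998, -0.057], [-1.0, -0.001, 0.003]] [-52.6  33.9  84.8   0.1  61.1 -49.3]
```

View pics/topz3.png

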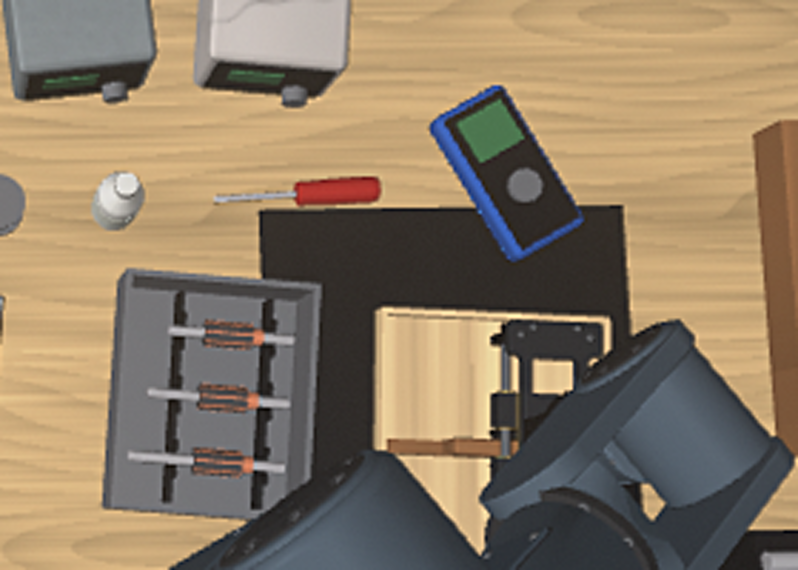

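Request:
send_rows:
  fingers: [0,0,0,0,0,0,0,0,1,1]
  dp:
    - [-4,-20,0]
    - [-8,-30,-20]
    - [-8,-30,-55]
    - [-8,-30,-90]
    - [-8,-30,-115]
    - [-8,-30,-128]
    - [-8,-30,-133]
    - [-8,-30,-133]
    - [-8,-30,-133]
    - [-8,-30,-133]
  turn:
    - [0,0,0]
    - [0,0,0]
    - [0,0,0]
    - [0,0,0]
    - [0,0,0]
    - [0,0,0]
    - [0,0,0]
    - [0,0,0]
    - [0,0,0]
    - [0,0,0]

```text
time_s: 11.58
position: [0.4556, -0.4617, 0.0369]
tcp_rot: [[0.006, 0.06, 0.998], [-0.013, 0.998, -0.06], [-1.0, -0.013, 0.006]]
force: [0.3, 0.1, -0.5]
opening: 0.239
```

Request:
send_rows:
  fingers: [1,1,1,1,1,0.7,0.5,0.46,0.46,0.46]
  dp:
    - [0,0,0]
    - [0,0,0]
    - [0,0,0]
    - [0,0,30]
    - [0,0,70]
    - [0,0,110]
    - [0,0,150]
    - [0,0,190]
    - [0,30,220]
    - [0,60,230]
  turn:
    - [0,0,0]
    - [0,0,0]
    - [0,0,0]
    - [0,0,0]
    - [0,0,0]
    - [0,0,0]
    - [0,0,0]
    - [0,0,0]
    - [0,0,0]
    - [0,0,0]

```text
time_s: 12.42
position: [0.4573, -0.4049, 0.2731]
tcp_rot: [[0.013, 0.063, 0.998], [-0.023, 0.998, -0.062], [-1.0, -0.022, 0.015]]
force: [0.6, 0.5, 0.2]
opening: 0.502
```

```bash
python3 - <<'E'
from h import *
s=st(); c=cap("top","top4.png")
cv2.imwrite("pics/topz4.png",cv2.resize(c["img"][60:260,330:610],None,fx=2.85,fy=2.85,interpolation=cv2.INTER_CUBIC))
E
```

```text
t 12.42 p [ 0.4573 -0.4049  0.2731] F [0.6 0.5 0.2] op 0.502
[[0.013, 0.063, 0.998], [-0.023, 0.998, -0.062], [-1.0, -0.022, 0.015]] [-51.9  25.5  81.9  -0.2  71.  -48.2]
```

View pics/topz4.png

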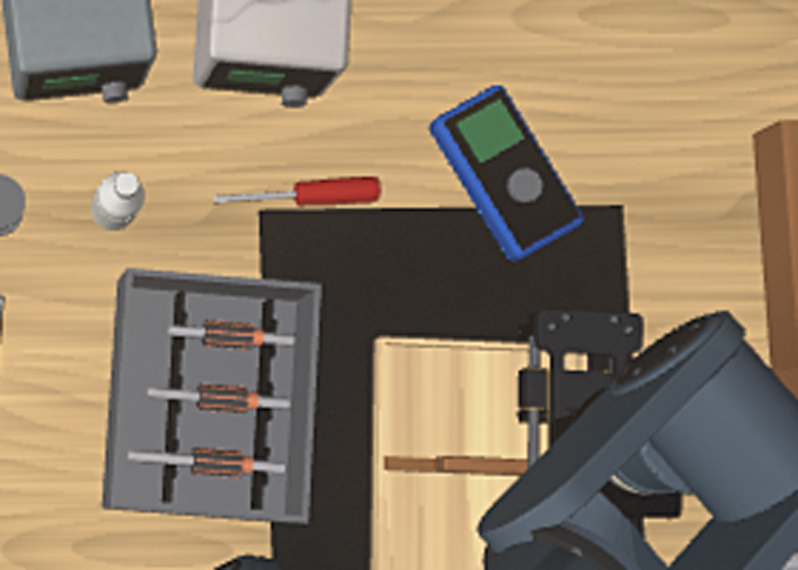

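Request:
send_rows:
  fingers: [0.46,0.46,0.46,0.46,0.46,0.46,0.46,0.46,0.46,0.46]
  dp:
    - [0,38,0]
    - [0,77,0]
    - [0,116,0]
    - [2,155,0]
    - [4,194,0]
    - [6,233,0]
    - [8,272,0]
    - [10,311,0]
    - [12,350,0]
    - [15,389,0]
  turn:
    - [0,0,0.11]
    - [0,0,0.22]
    - [0,0,0.33]
    - [0,0,0.44]
    - [0,0,0.55]
    - [0,0,0.66]
    - [0,0,0.77]
    - [0,0,0.88]
    - [0,0,0.99]
    - [0,0,1.1]

```text
time_s: 13.3
position: [0.4712, -0.0057, 0.2731]
tcp_rot: [[0.018, -0.866, 0.501], [0.003, 0.501, 0.866], [-1.0, -0.014, 0.012]]
force: [1.2, 0.1, -0.4]
opening: 0.46
```

Request:
send_rows:
  fingers: [0.46,0.46,0.46,0.46,0.46,0.46,0.46,0.46,0.46,0.46]
  dp:
    - [3,38,0]
    - [6,77,0]
    - [10,116,0]
    - [15,155,0]
    - [18,180,0]
    - [20,186,0]
    - [20,186,0]
    - [20,186,0]
    - [20,186,0]
    - [20,186,0]
  turn:
    - [0,0,0.11]
    - [0,0,0.22]
    - [0,0,0.33]
    - [0,0,0.42]
    - [0,0,0.43]
    - [0,0,0.43]
    - [0,0,0.43]
    - [0,0,0.43]
    - [0,0,0.43]
    - [0,0,0.43]

```text
time_s: 14.13
position: [0.4911, 0.1788, 0.2731]
tcp_rot: [[0.015, -0.995, 0.096], [0.01, 0.096, 0.995], [-1.0, -0.014, 0.011]]
force: [-0.4, -0.4, -0.2]
opening: 0.46
```

```bash
python3 - <<'E'
from h import *
s=st(); c=cap("wrist","w5.png")
F=np.array([.5386,.116]); a=np.radians(-6); R=np.array([[np.cos(a),-np.sin(a)],[np.sin(a),np.cos(a)]])
for q,x in ((12.8,-.06),(53,0),(17.6,.06)):
    p=F+R@np.array([x,.039+q/1000]); print(p,proj(c,[*p,.125]))
E
```

```text
t 14.13 p [0.4911 0.1788 0.2731] F [-0.4 -0.4 -0.2] op 0.46
[[0.015, -0.995, 0.096], [0.01, 0.096, 0.995], [-1.0, -0.014, 0.011]] [  7.5  18.4  93.8   0.5  66.9 -77.2]
[0.48434326 0.17378794] (np.float64(312.66718139139664), np.float64(185.86468693614273))
[0.54821662 0.20749601] (np.float64(345.954427103129), np.float64(234.94157786813716))
[0.60418762 0.16601823] (np.float64(316.2170749464054), np.float64(279.15508948966334))
```

View pics/w5.png

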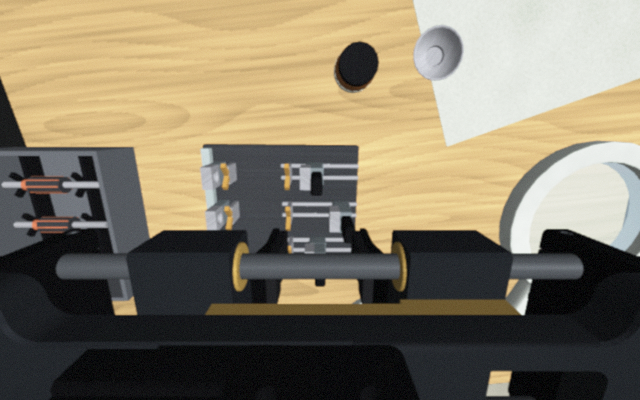

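Request:
send_rows:
  fingers: [0.46,0.46,0.46,0.46,0.46,0.46,0,0,0,0]
  dp:
    - [-6,-3,-35]
    - [-6,-3,-75]
    - [-6,-3,-115]
    - [-6,-3,-150]
    - [-6,-3,-175]
    - [-6,-3,-184]
    - [-6,-3,-184]
    - [-6,-3,-184]
    - [-6,-3,-184]
    - [-6,-3,-184]
  turn:
    - [-0.01,0.015,0]
    - [-0.01,0.015,0]
    - [-0.01,0.015,0]
    - [-0.01,0.015,0]
    - [-0.01,0.015,0]
    - [-0.01,0.015,0]
    - [-0.01,0.015,0]
    - [-0.01,0.015,0]
    - [-0.01,0.015,0]
    - [-0.01,0.015,0]

```text
time_s: 15.02
position: [0.4867, 0.176, 0.091]
tcp_rot: [[0.004, -0.995, 0.097], [0.001, 0.097, 0.995], [-1.0, -0.004, 0.001]]
force: [0.4, -0.0, -0.5]
opening: 0.242
```

Request:
send_rows:
  fingers: [0,0,0,0,0,0,0,0,0,0]
  dp:
    - [0,0,0]
    - [0,0,0]
    - [0,0,0]
    - [0,0,0]
    - [0,0,0]
    - [0,0,0]
    - [0,0,0]
    - [0,0,0]
    - [0,0,0]
    - [0,0,0]
  turn:
    - [0,0,0]
    - [0,0,0]
    - [0,0,0]
    - [0,0,0]
    - [0,0,0]
    - [0,0,0]
    - [0,0,0]
    - [0,0,0]
    - [0,0,0]
    - [0,0,0]

```text
time_s: 15.85
position: [0.4875, 0.1762, 0.0924]
tcp_rot: [[0.007, -0.995, 0.097], [0.001, 0.097, 0.995], [-1.0, -0.006, 0.002]]
force: [-0.2, 1.2, 7.2]
opening: 0.162
```

```bash
python3 - <<'E'
from h import *
s=st(); c=cap("wrist","w6.png"); d=cap("side")
cv2.imwrite("pics/sidez6.png",cv2.resize(d["img"][130:270,240:400],None,fx=4,fy=4,interpolation=cv2.INTER_CUBIC))
E
```

```text
t 15.85 p [0.4875 0.1762 0.0924] F [-0.2  1.2  7.2] op 0.162
[[0.007, -0.995, 0.097], [0.001, 0.097, 0.995], [-1.0, -0.006, 0.002]] [  7.5  33.5 104.1   0.   41.9 -76.9]
```

View pics/sidez6.png

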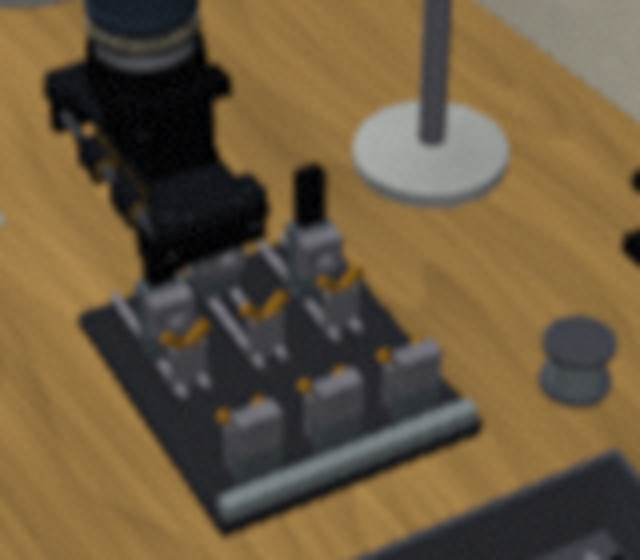

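View pics/w6.png

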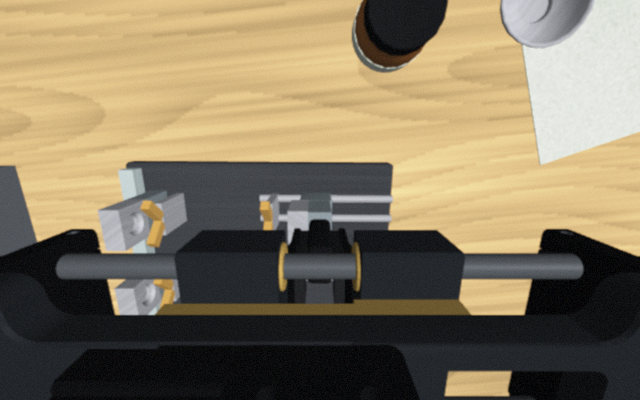

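Request:
send_rows:
  fingers: [0,0,0,0,0,0,0,1,1,1]
  dp:
    - [0.5,7,2]
    - [1.5,15,2]
    - [2.3,23,2]
    - [3.2,31,2]
    - [4,39,2]
    - [4.5,43,2]
    - [4.5,43,2]
    - [4.5,43,2]
    - [4.5,43,2]
    - [4.5,43,2]
  turn:
    - [0,0,0]
    - [0,0,0]
    - [0,0,0]
    - [0,0,0]
    - [0,0,0]
    - [0,0,0]
    - [0,0,0]
    - [0,0,0]
    - [0,0,0]
    - [0,0,0]

```text
time_s: 16.78
position: [0.4924, 0.2196, 0.0961]
tcp_rot: [[0.008, -0.995, 0.097], [0.002, 0.097, 0.995], [-1.0, -0.008, 0.003]]
force: [-0.1, -0.5, 0.3]
opening: 0.304
```

Request:
send_rows:
  fingers: [0.46,0.46,0.46,0.46,0.46,0.46,0.46,0.46,0.46,0.46]
  dp:
    - [0,0,0]
    - [0,0,25]
    - [0,0,55]
    - [10,-5,65]
    - [40,-20,65]
    - [75,-35,65]
    - [100,-48,65]
    - [113,-51,60]
    - [113,-51,30]
    - [113,-51,0]
  turn:
    - [0,0,0]
    - [0,0,0]
    - [0.002,0.008,0]
    - [-0.002,0.008,-0.005]
    - [-0.002,0.008,-0.005]
    - [-0.002,0.008,-0.005]
    - [-0.002,0.008,-0.005]
    - [-0.002,0.008,-0.005]
    - [-0.002,0.008,-0.005]
    - [-0.002,0.008,-0.005]

```text
time_s: 17.62
position: [0.609, 0.168, 0.0987]
tcp_rot: [[0.009, -0.995, 0.103], [0.001, 0.103, 0.995], [-1.0, -0.008, 0.002]]
force: [-0.4, -0.1, -0.4]
opening: 0.464
```

Request:
send_rows:
  fingers: [0,0,0,0,0,0,0,0,0,0]
  dp:
    - [0,0,-3]
    - [0,0,-6]
    - [0,0,-6]
    - [0,0,-6]
    - [0,0,-6]
    - [0,0,-6]
    - [0,0,-6]
    - [0,0,-6]
    - [0,0,-6]
    - [0,0,-6]
  turn:
    - [0,0,0]
    - [0,0,0]
    - [0,0,0]
    - [0,0,0]
    - [0,0,0]
    - [0,0,0]
    - [0,0,0]
    - [0,0,0]
    - [0,0,0]
    - [0,0,0]

```text
time_s: 18.45
position: [0.6102, 0.1686, 0.0948]
tcp_rot: [[0.012, -0.995, 0.103], [0.002, 0.103, 0.995], [-1.0, -0.012, 0.003]]
force: [-0.3, 0.7, 6.8]
opening: 0.157
```

Request:
send_rows:
  fingers: [0,0,0,0,0,0,1,1,1,1]
  dp:
    - [0.5,7,2]
    - [1.5,15,2]
    - [2.3,23,2]
    - [3.2,31,2]
    - [4,38,2]
    - [4,38,2]
    - [4,38,2]
    - [4,38,2]
    - [4,38,2]
    - [4,38,2]
  turn:
    - [0,0,0]
    - [0,0,0]
    - [0,0,0]
    - [0,0,0]
    - [0,0,0]
    - [0,0,0]
    - [0,0,0]
    - [0,0,0]
    - [0,0,0]
    - [0,0,0]

```text
time_s: 19.28
position: [0.6145, 0.2068, 0.0984]
tcp_rot: [[0.014, -0.995, 0.103], [0.002, 0.103, 0.995], [-1.0, -0.013, 0.003]]
force: [-0.6, 0.1, 0.4]
opening: 0.379
```

Request:
send_rows:
  fingers: [0.46,0.46,0.46,0.46,0.46,0.46,0.46,0.46,0.46,0.46]
  dp:
    - [0,0,10]
    - [0,0,40]
    - [0,0,80]
    - [0,0,120]
    - [-5,-30,150]
    - [-10,-65,160]
    - [-15,-100,160]
    - [-20,-135,160]
    - [-25,-170,160]
    - [-30,-205,160]
  turn:
    - [0,0,0]
    - [0,0,0]
    - [0,0,0]
    - [0,0,0]
    - [0,0,-0.12]
    - [0,0,-0.24]
    - [0,0,-0.36]
    - [0,0,-0.48]
    - [0,0,-0.6]
    - [0,0,-0.72]

```text
time_s: 20.12
position: [0.584, 0.0004, 0.2604]
tcp_rot: [[0.014, -0.676, 0.737], [-0.008, 0.737, 0.676], [-1.0, -0.015, 0.005]]
force: [0.5, -0.2, -0.3]
opening: 0.462
```

```bash
python3 - <<'E'
from h import *
s=st(); c=cap("top","top7.png"); d=cap("side")
cv2.imwrite("pics/topz7.png",cv2.resize(c["img"][120:260,340:460],None,fx=5,fy=4.2,interpolation=cv2.INTER_CUBIC))
P=cloud(c); v,u=np.mgrid[0:400,0:640]; im=c["img"].astype(int)
# copper orange mask
for n,im_,PP,cc in (("top",c["img"],cloud(c),c),("side",d["img"],cloud(d),d)):
    h=cv2.cvtColor(im_,cv2.COLOR_BGR2HSV)
    m=((h[...,0]<14)&(h[...,1]>110)&(h[...,2]>60)&(PP[...,0]>.4)&(PP[...,0]<.64)&(PP[...,1]<-.1)&(PP[...,1]>-.3)&(PP[...,2]>.03)&(PP[...,2]<.08)).astype(np.uint8)
    m=cv2.dilate(m,np.ones((3,3)))
    k,_=cv2.findContours(m,cv2.RETR_EXTERNAL,cv2.CHAIN_APPROX_SIMPLE)
    for x in k:
        if cv2.contourArea(x)>40:
            b=cv2.boundingRect(x); r=cv2.minAreaRect(x); mm=np.zeros_like(m); cv2.drawContours(mm,[x],-1,1,-1); q=PP[mm>0]
            print(n,b,np.round(r[0],1),np.round(r[1],1),np.round(np.nanmean(q,0),4),np.round(np.nanpercentile(q[:,2],[10,95]),3), "on z.052", np.round(onz(cc,*r[0],.055),4))
# box outline from top at z=.075
g=((P[...,2]>.06)&(P[...,2]<.09)&(P[...,1]<-.07)&(P[...,1]>-.31)&(P[...,0]>.38)&(P[...,0]<.68)).astype(np.uint8)
k,_=cv2.findContours(g,cv2.RETR_EXTERNAL,cv2.CHAIN_APPROX_NONE); k=max(k,key=cv2.contourArea)
X=np.array([onz(c,a,b,.075)[:2] for a,b in k[:,0]]); print("box",cv2.minAreaRect((X*1000).astype(np.float32)))
E
```

```text
t 20.12 p [5.840e-01 4.000e-04 2.604e-01] F [ 0.5 -0.2 -0.3] op 0.462
[[0.014, -0.676, 0.737], [-0.008, 0.737, 0.676], [-1.0, -0.015, 0.005]] [-10.8  24.3  86.2  -0.3  68.6 -53.2]
top (402, 217, 18, 10) [410.5 221.5] [ 9. 17.] [ 0.4592 -0.2191  0.0469] [0.011 0.06 ] on z.052 [ 0.4609 -0.2143  0.055 ]
top (399, 194, 23, 11) [410.1 199.1] [21.8  9.6] [ 0.5203 -0.217   0.0483] [0.012 0.06 ] on z.052 [ 0.5199 -0.2153  0.055 ]
top (401, 172, 23, 11) [411.8 176.8] [22.3  9.4] [ 0.5802 -0.2222  0.0485] [0.018 0.06 ] on z.052 [ 0.5793 -0.2222  0.055 ]
side (348, 293, 20, 23) [357.5 303.7] [24.9 10. ] [ 0.4596 -0.2074  0.0497] [0.045 0.057] on z.052 [ 0.4572 -0.2097  0.055 ]
side (370, 283, 20, 23) [379.5 294. ] [24.2 10. ] [ 0.5199 -0.2138  0.0485] [0.043 0.056] on z.052 [ 0.5162 -0.2169  0.055 ]
side (392, 274, 19, 23) [401.3 284.8] [24.8 10.1] [ 0.5806 -0.2207  0.0471] [0.029 0.056] on z.052 [ 0.5759 -0.225   0.055 ]
box ((521.0980834960938, -199.13031005859375), (181.8722381591797, 220.38719177246094), 84.43243408203125)
```

View pics/topz7.png

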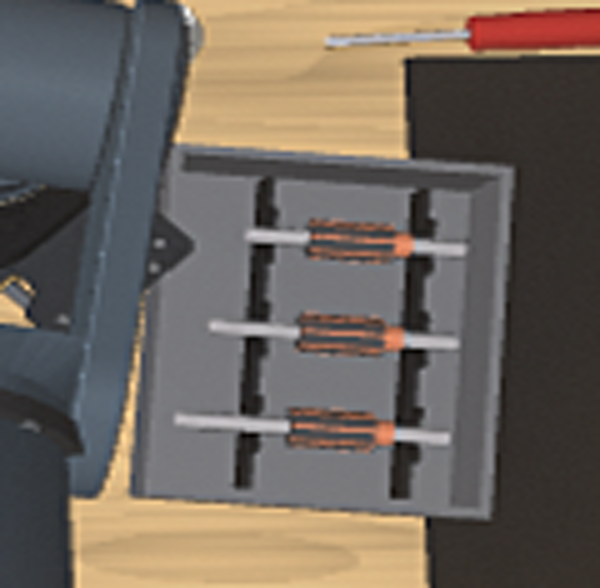

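Request:
send_rows:
  fingers: [0.46,0.46,0.46,0.46,0.46,0.46,0.46,0.46,0.46,0.46]
  dp:
    - [-15,-30,0]
    - [-30,-60,0]
    - [-47,-90,0]
    - [-64,-120,0]
    - [-80,-150,-5]
    - [-100,-180,-10]
    - [-118,-203,-15]
    - [-123,-207,-20]
    - [-123,-207,-20]
    - [-123,-207,-20]
  turn:
    - [0,0,-0.12]
    - [0,0,-0.24]
    - [0,0,-0.36]
    - [0,0,-0.48]
    - [0,0,-0.6]
    - [0,0,-0.72]
    - [0,0,-0.8]
    - [0,0,-0.8]
    - [0,0,-0.8]
    - [0,0,-0.8]

```text
time_s: 21.05
position: [0.4615, -0.2093, 0.2407]
tcp_rot: [[0.003, 0.059, 0.998], [-0.016, 0.998, -0.059], [-1.0, -0.016, 0.004]]
force: [0.4, 0.6, -0.2]
opening: 0.464
```

```bash
python3 - <<'E'
from h import *
s=st(); c=cap("wrist","w8.png"); P=cloud(c)
h=cv2.cvtColor(c["img"],cv2.COLOR_BGR2HSV)
m=((h[...,0]<14)&(h[...,1]>110)&(h[...,2]>60)&(P[...,2]>.02)&(P[...,2]<.08)).astype(np.uint8)
m=cv2.dilate(m,np.ones((3,3)))
k,_=cv2.findContours(m,cv2.RETR_EXTERNAL,cv2.CHAIN_APPROX_SIMPLE)
for x in k:
    if cv2.contourArea(x)>60:
        r=cv2.minAreaRect(x); b=cv2.boundingRect(x); print(b,np.round(r[0],1),np.round(r[1],1),np.round(onz(c,*r[0],.055),4),np.round(onz(c,b[0]+b[2]/2,b[1],.05),4))
E
```

```text
t 21.05 p [ 0.4615 -0.2093  0.2407] F [ 0.4  0.6 -0.2] op 0.464
[[0.003, 0.059, 0.998], [-0.016, 0.998, -0.059], [-1.0, -0.016, 0.004]] [-36.7  19.6  98.   -0.7  61.8 -33. ]
(339, 293, 9, 11) [343. 298.] [10.  8.] [ 0.4871 -0.3785  0.055 ] [ 0.4885 -0.3736  0.05  ]
(491, 225, 15, 24) [498.  236.5] [23. 14.] [ 0.7001 -0.2955  0.055 ] [ 0.7022 -0.2809  0.05  ]
(400, 166, 17, 44) [407.4 187.4] [15.7 42.8] [ 0.5755 -0.2199  0.055 ] [ 0.5776 -0.1932  0.05  ]
(356, 164, 20, 43) [365.1 184.6] [17.4 42.6] [ 0.5212 -0.2131  0.055 ] [ 0.5235 -0.1875  0.05  ]
(310, 160, 19, 44) [319.  181.5] [43. 18.] [ 0.4625 -0.2055  0.055 ] [ 0.4647 -0.1789  0.05  ]
```

View pics/w8.png

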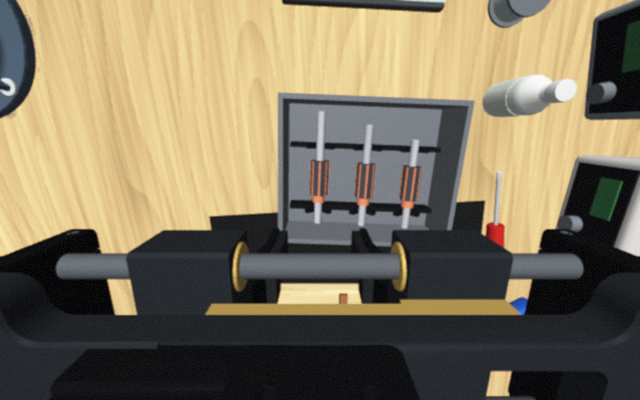

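Request:
send_rows:
  fingers: [0.46,0.46,0.46,0.46,0.46,0.46,0.46,0.46,0.46,0.46]
  dp:
    - [-1,4,-35]
    - [-1,4,-75]
    - [-1,4,-115]
    - [-1,4,-150]
    - [-1,4,-180]
    - [-1,4,-200]
    - [-1,4,-210]
    - [-1,4,-212]
    - [-1,4,-212]
    - [-1,4,-212]
  turn:
    - [0.016,0.003,0]
    - [0.016,0.003,0]
    - [0.016,0.003,0]
    - [0.016,0.003,0]
    - [0.016,0.003,0]
    - [0.016,0.003,0]
    - [0.016,0.003,0]
    - [0.016,0.003,0]
    - [0.016,0.003,0]
    - [0.016,0.003,0]

```text
time_s: 21.93
position: [0.4622, -0.2052, 0.0299]
tcp_rot: [[0.003, 0.057, 0.998], [-0.002, 0.998, -0.057], [-1.0, -0.002, 0.003]]
force: [0.1, -0.7, 1.1]
opening: 0.46
```

Request:
send_rows:
  fingers: [0,0,0,0,0,0,0,0,0,0]
  dp:
    - [0,0,0]
    - [0,0,0]
    - [0,0,0]
    - [0,0,0]
    - [0,0,0]
    - [0,0,0]
    - [0,0,0]
    - [0,0,0]
    - [0,0,0]
    - [0,0,0]
  turn:
    - [0,0,0]
    - [0,0,0]
    - [0,0,0]
    - [0,0,0]
    - [0,0,0]
    - [0,0,0]
    - [0,0,0]
    - [0,0,0]
    - [0,0,0]
    - [0,0,0]

```text
time_s: 22.77
position: [0.4621, -0.2054, 0.0308]
tcp_rot: [[0.003, 0.057, 0.998], [-0.002, 0.998, -0.057], [-1.0, -0.002, 0.003]]
force: [-2.0, -0.2, 7.1]
opening: 0.267
```

Request:
send_rows:
  fingers: [0,0,0,0,0,0,0,0,0,0]
  dp:
    - [0,0,20]
    - [0,0,55]
    - [0,0,95]
    - [8,30,120]
    - [17,67,130]
    - [26,104,130]
    - [35,141,130]
    - [44,178,130]
    - [53,215,130]
    - [62,252,130]
  turn:
    - [0,0,0]
    - [0,0,0]
    - [0,0,0]
    - [0,0,0]
    - [0,0,-0.02]
    - [0,0,-0.047]
    - [0,0,-0.047]
    - [0,0,-0.047]
    - [0,0,-0.047]
    - [0,0,-0.047]

```text
time_s: 23.6
position: [0.5238, 0.0485, 0.1607]
tcp_rot: [[0.002, 0.105, 0.995], [-0.002, 0.995, -0.105], [-1.0, -0.002, 0.003]]
force: [1.1, -0.6, -2.6]
opening: 0.267
```

Request:
send_rows:
  fingers: [0,0,0,0,0,0]
  dp:
    - [6,30,0]
    - [13,50,0]
    - [13,52,0]
    - [13,52,0]
    - [13,52,0]
    - [13,52,0]
  turn:
    - [0,0,0]
    - [0,0,0]
    - [0,0,0]
    - [0,0,0]
    - [0,0,0]
    - [0,0,0]

```text
time_s: 24.1
position: [0.5362, 0.0994, 0.1605]
tcp_rot: [[0.001, 0.106, 0.994], [-0.002, 0.994, -0.106], [-1.0, -0.002, 0.002]]
force: [-0.3, -0.3, -2.8]
opening: 0.267
```

```bash
python3 - <<'E'
from h import *
s=st(); c=cap("wrist","w9.png"); d=cap("side"); t=cap("top")
cv2.imwrite("pics/sidez9.png",cv2.resize(d["img"][130:270,240:400],None,fx=4,fy=4,interpolation=cv2.INTER_CUBIC))
cv2.imwrite("pics/topz9.png",cv2.resize(t["img"][140:250,230:350],None,fx=5,fy=5,interpolation=cv2.INTER_CUBIC))
E
```

```text
t 24.1 p [0.5362 0.0994 0.1605] F [-0.3 -0.3 -2.8] op 0.267
[[0.001, 0.106, 0.994], [-0.002, 0.994, -0.106], [-1.0, -0.002, 0.002]] [-1.2 28.9 97.2 -0.2 53.8  5. ]
```

View pics/w9.png

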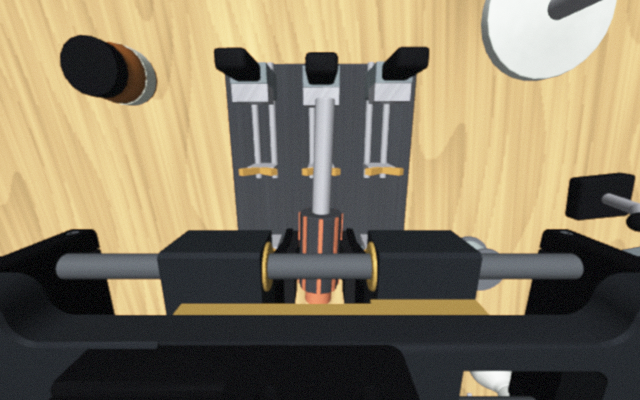

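View pics/sidez9.png

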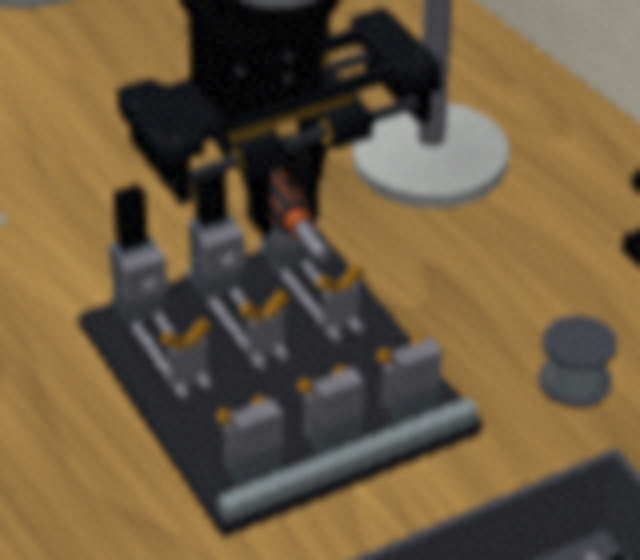

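View pics/topz9.png

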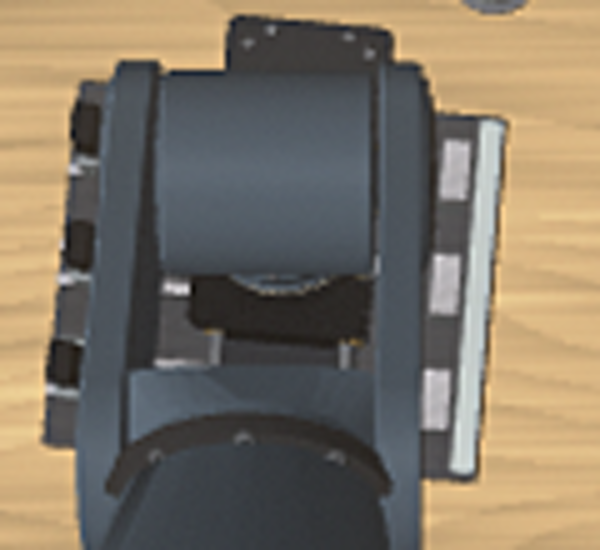

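```bash
python3 - <<'E'
from h import *
s=st(); c=cap("wrist"); d=cap("side"); P=cloud(c)
h=cv2.cvtColor(c["img"],cv2.COLOR_BGR2HSV); 
m=((h[...,0]>8)&(h[...,0]<28)&(h[...,1]>130)&(h[...,2]>80)).astype(np.uint8)
m[:155]=0; m[185:]=0
k,_=cv2.findContours(m,cv2.RETR_EXTERNAL,cv2.CHAIN_APPROX_NONE)
a=np.radians(-6);R=np.array([[np.cos(a),-np.sin(a)],[np.sin(a),np.cos(a)]])
for x in k:
    b=cv2.boundingRect(x)
    if cv2.contourArea(x)>15 and 230<b[0]<400:
        # left and right tips of the rest
        X=x[:,0]; l=X[X[:,0]<b[0]+4].mean(0); r=X[X[:,0]>b[0]+b[2]-5].mean(0)
        pl,pr=onz(c,*l,.066),onz(c,*r,.066); print(b,np.round(pl,4),np.round(pr,4),np.round(np.nanmean(P[m.astype(bool)&(np.arange(640)[None]>=b[0])&(np.arange(640)[None]<b[0]+b[2])],0),4))
hd=cv2.cvtColor(d["img"],cv2.COLOR_BGR2HSV)
m=((hd[...,0]>8)&(hd[...,0]<28)&(hd[...,1]>180)&(hd[...,2]>80))
E
```

```text
t 24.25 p [0.5366 0.0993 0.1607] F [ 0.4  0.2 -2.4] op 0.268
[[0.002, 0.106, 0.994], [-0.002, 0.994, -0.106], [-1.0, -0.002, 0.002]] [-1.2 28.9 97.1 -0.1 53.8  5. ]
(365, 168, 38, 7) [0.5843 0.1277 0.066 ] [0.6158 0.1241 0.066 ] [0.6019 0.125  0.06  ]
(332, 168, 7, 7) [0.5532 0.1305 0.066 ] [0.5569 0.13   0.066 ] [0.5552 0.1299 0.0635]
(302, 168, 11, 8) [0.5254 0.1334 0.066 ] [0.5327 0.1333 0.066 ] [0.5287 0.1327 0.0625]
(239, 168, 37, 8) [0.4671 0.1394 0.066 ] [0.4985 0.1365 0.066 ] [0.4813 0.1375 0.0599]
```

```bash
python3 - <<'E'
from h import *
s=st(); c=cap("wrist"); P=cloud(c)
p=np.array(s["position"]); q=onz(c,325,97.5,p[2]+.016); print(q-p, P[102,324]-p)
q2=onz(c,321,209.5,p[2]+.026); print("core end",q2-p)
d=cap("side"); 
cv2.imwrite("pics/sz.png",cv2.resize(d["img"][160:220,290:340],None,fx=12,fy=10,interpolation=cv2.INTER_CUBIC))
E
```

```text
t 24.35 p [0.5367 0.0996 0.1608] F [-0.1  1.1 -1.1] op 0.271
[[0.002, 0.106, 0.994], [-0.002, 0.994, -0.106], [-1.0, -0.002, 0.003]] [-1.2 28.9 97.1 -0.1 53.8  5. ]
[0.0119486  0.08497684 0.016     ] [0.01122742 0.08288813 0.01663127]
core end [0.00421722 0.0307648  0.026     ]
```

View pics/sz.png

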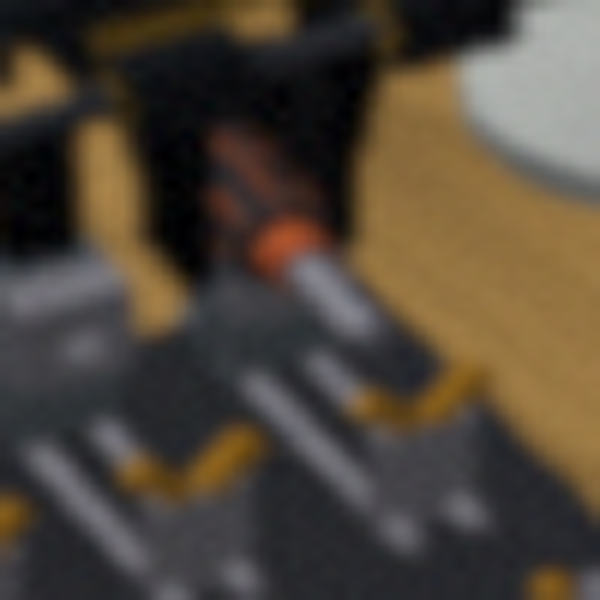

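```bash
python3 - <<'E'
from h import *
s=bot.read_state(); d=cap("side"); p=np.array(s["position"])
for u,v in ((320.8,192.5),(321.3,193.3)): print(onz(d,u,v,p[2]+.014)-p)
E
```

```text
[-0.00665154 -0.05674641  0.014     ]
[-0.00737092 -0.059973    0.014     ]
```

Request:
send_rows:
  fingers: [0,0,0,0,0,0]
  dp:
    - [1,-1,-30]
    - [1,-1,-60]
    - [1,-1,-80]
    - [1,-1,-92]
    - [1,-1,-92]
    - [1,-1,-92]
  turn:
    - [0,0,0.042]
    - [0,0,0.042]
    - [0,0,0.042]
    - [0,0,0.042]
    - [0,0,0.042]
    - [0,0,0.042]

```text
time_s: 25.0
position: [0.5376, 0.099, 0.0683]
tcp_rot: [[0.001, 0.064, 0.998], [-0.002, 0.998, -0.064], [-1.0, -0.002, 0.001]]
force: [0.3, -0.4, -0.7]
opening: 0.271
```

```bash
python3 - <<'E'
from h import *
s=st(); c=cap("wrist","w10.png"); d=cap("side")
cv2.imwrite("pics/sz10.png",cv2.resize(d["img"][160:240,280:360],None,fx=8,fy=7,interpolation=cv2.INTER_CUBIC))
E
```

```text
t 25.0 p [0.5376 0.099  0.0683] F [ 0.3 -0.4 -0.7] op 0.271
[[0.001, 0.064, 0.998], [-0.002, 0.998, -0.064], [-1.0, -0.002, 0.001]] [ -1.2  37.4 100.5  -0.2  42.    2.5]
```

View pics/w10.png

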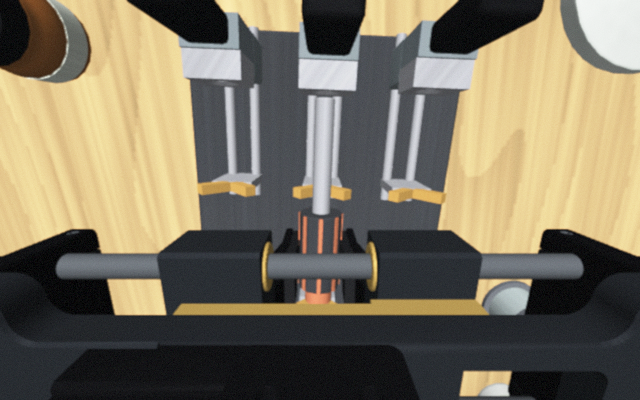

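View pics/sz10.png

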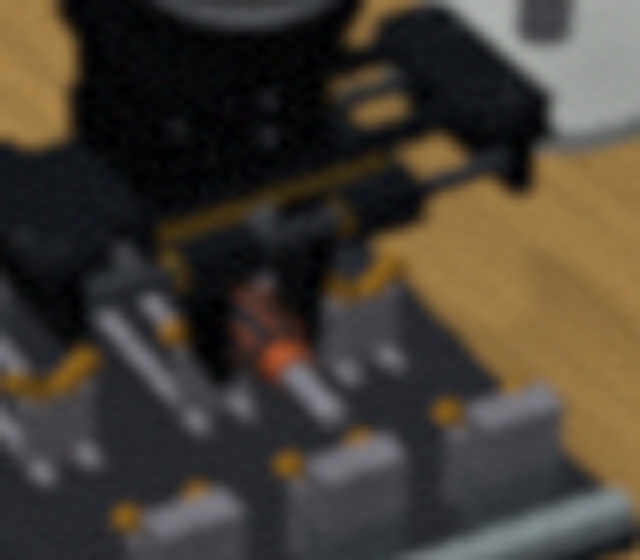

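Request:
send_rows:
  fingers: [0,0,0,0,0,0]
  dp:
    - [0,-0.5,-10]
    - [0,-0.5,-17]
    - [0,-0.5,-21]
    - [0,-0.5,-22]
    - [0,-0.5,-22]
    - [0,-0.5,-22]
  turn:
    - [0,0,0]
    - [0,0,0]
    - [0,0,0]
    - [0,0,0]
    - [0,0,0]
    - [0,0,0]

```text
time_s: 25.6
position: [0.5387, 0.0986, 0.0476]
tcp_rot: [[0.004, 0.063, 0.998], [-0.002, 0.998, -0.063], [-1.0, -0.002, 0.005]]
force: [0.3, 0.3, -1.8]
opening: 0.271
```

```bash
python3 - <<'E'
from h import *
s=st(); c=cap("wrist","w11.png"); d=cap("side")
cv2.imwrite("pics/sz11.png",cv2.resize(d["img"][160:240,280:360],None,fx=8,fy=7,interpolation=cv2.INTER_CUBIC))
E
```

```text
t 25.6 p [0.5387 0.0986 0.0476] F [ 0.3  0.3 -1.8] op 0.271
[[0.004, 0.063, 0.998], [-0.002, 0.998, -0.063], [-1.0, -0.002, 0.005]] [ -1.3  39.5 101.   -0.2  39.2   2.5]
```

View pics/w11.png

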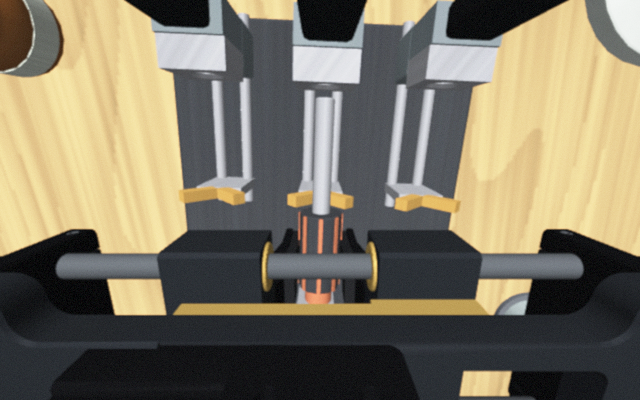

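View pics/sz11.png

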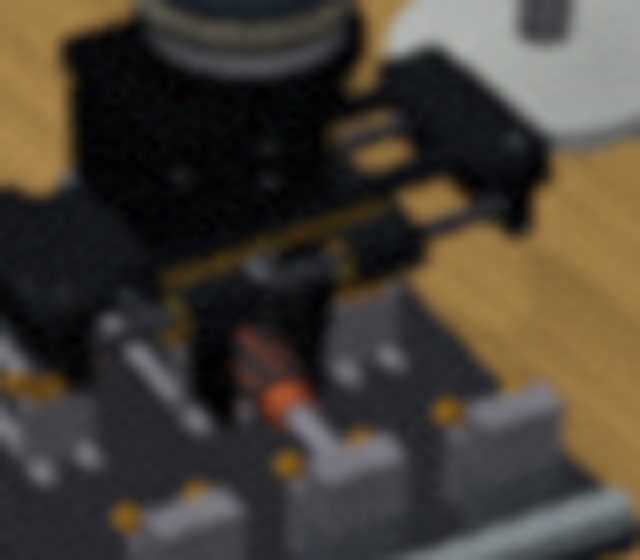

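Request:
send_rows:
  fingers: [0,0,0,0,0,0,0,0]
  dp:
    - [-0.8,0,-1.5]
    - [-0.8,0,-1.5]
    - [-1,-2,-1.5]
    - [-1.2,-4.5,-1.5]
    - [-1.4,-7,-1.5]
    - [-1.6,-9,-1.5]
    - [-1.7,-9.5,-1.5]
    - [-1.7,-9.5,-1.5]
  turn:
    - [0,0,0]
    - [0,0,0]
    - [0,0,0]
    - [0,0,0]
    - [0,0,0]
    - [0,0,0]
    - [0,0,0]
    - [0,0,0]

```text
time_s: 26.37
position: [0.5372, 0.0887, 0.0463]
tcp_rot: [[0.005, 0.064, 0.998], [-0.002, 0.998, -0.064], [-1.0, -0.002, 0.005]]
force: [-0.4, 0.0, -1.8]
opening: 0.263
```

```bash
python3 - <<'E'
from h import *
s=st(); d=cap("side")
cv2.imwrite("pics/sz12.png",cv2.resize(d["img"][160:240,280:360],None,fx=8,fy=7,interpolation=cv2.INTER_CUBIC))
E
```

```text
t 26.37 p [0.5372 0.0887 0.0463] F [-0.4  0.  -1.8] op 0.263
[[0.005, 0.064, 0.998], [-0.002, 0.998, -0.064], [-1.0, -0.002, 0.005]] [ -2.3  39.5 101.5  -0.2  38.7   1.5]
```

View pics/sz12.png

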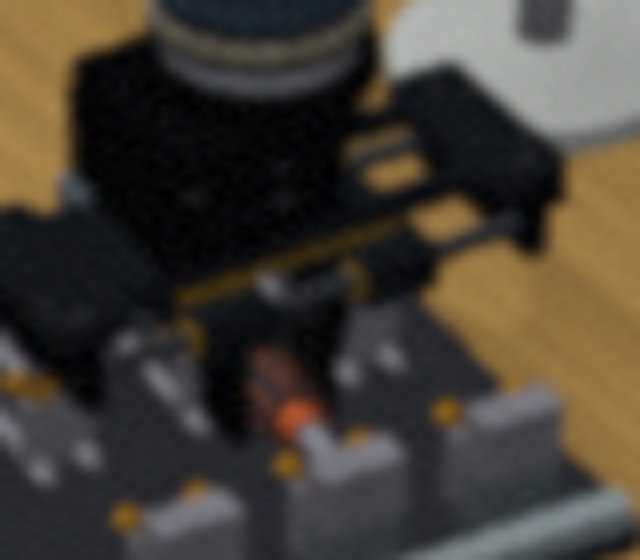

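Request:
send_rows:
  fingers: [0.46,0.46,0.46,0.46,0.46,0.46,0.46,0.46,0.46,0.46]
  dp:
    - [0,0,0]
    - [0,0,0]
    - [0,0,0]
    - [0,0,0]
    - [0,0,15]
    - [0,0,50]
    - [0,0,90]
    - [-1,-25,120]
    - [-3,-60,135]
    - [-5,-98,135]
  turn:
    - [0,0,0]
    - [0,0,0]
    - [0,0,0]
    - [0,0,0]
    - [0,0,0]
    - [0,0,0]
    - [0,0,0]
    - [0,0,-0.035]
    - [0,0,-0.035]
    - [0,0,-0.035]

```text
time_s: 27.25
position: [0.535, -0.0095, 0.1858]
tcp_rot: [[0.014, 0.095, 0.995], [-0.004, 0.995, -0.095], [-1.0, -0.003, 0.015]]
force: [0.9, -1.4, -0.7]
opening: 0.462
```

Request:
send_rows:
  fingers: [0.46,0.46,0.46,0.46,0.46,0.46,0.46,0.46,0.46,0.46]
  dp:
    - [-2,-38,0]
    - [-4,-76,0]
    - [-6,-114,0]
    - [-8,-152,0]
    - [-10,-188,0]
    - [-10,-198,0]
    - [-10,-198,0]
    - [-10,-198,0]
    - [-10,-198,0]
    - [-10,-198,0]
  turn:
    - [0,0,0]
    - [0,0,0]
    - [0,0,0]
    - [0,0,0]
    - [0,0,0]
    - [0,0,0]
    - [0,0,0]
    - [0,0,0]
    - [0,0,0]
    - [0,0,0]

```text
time_s: 28.08
position: [0.5248, -0.2054, 0.1857]
tcp_rot: [[0.014, 0.093, 0.996], [-0.003, 0.996, -0.093], [-1.0, -0.002, 0.014]]
force: [0.8, -0.1, 0.6]
opening: 0.458
```

```bash
python3 - <<'E'
from h import *
s=st(); c=cap("wrist","w13.png"); d=cap("top")
cv2.imwrite("pics/tz13.png",cv2.resize(d["img"][140:250,230:350],None,fx=5,fy=5,interpolation=cv2.INTER_CUBIC))
P=cloud(c)
h=cv2.cvtColor(c["img"],cv2.COLOR_BGR2HSV)
m=((h[...,0]<14)&(h[...,1]>110)&(h[...,2]>60)&(P[...,2]>.02)&(P[...,2]<.08)).astype(np.uint8)
m=cv2.dilate(m,np.ones((3,3)))
k,_=cv2.findContours(m,cv2.RETR_EXTERNAL,cv2.CHAIN_APPROX_SIMPLE)
for x in k:
    if cv2.contourArea(x)>60:
        r=cv2.minAreaRect(x); b=cv2.boundingRect(x); print(b,np.round(r[0],1),np.round(r[1],1),np.round(onz(c,*r[0],.055),4),np.round(onz(c,b[0]+b[2]/2,b[1],.05),4))
E
```

```text
t 28.08 p [ 0.5248 -0.2054  0.1857] F [ 0.8 -0.1  0.6] op 0.458
[[0.014, 0.093, 0.996], [-0.003, 0.996, -0.093], [-1.0, -0.002, 0.014]] [-32.9  27.9  93.8   0.3  57.6 -27.7]
(357, 181, 24, 49) [368.5 205. ] [48. 23.] [ 0.58   -0.2204  0.055 ] [ 0.5826 -0.1947  0.05  ]
(305, 179, 21, 49) [315. 203.] [48. 20.] [ 0.5216 -0.2125  0.055 ] [ 0.5246 -0.187   0.05  ]
```

View pics/w13.png

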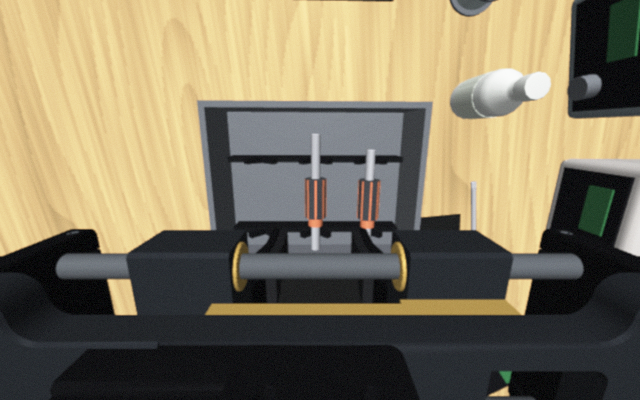

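View pics/tz13.png

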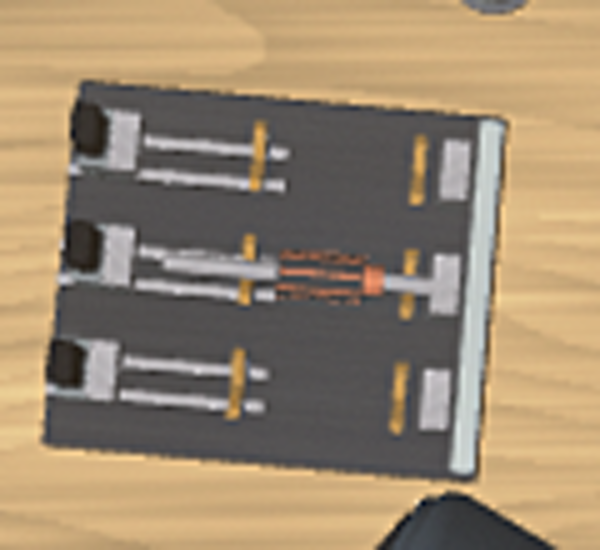

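Request:
send_rows:
  fingers: [0.46,0.46,0.46,0.46,0.46,0.46,0.46,0.46,0,0]
  dp:
    - [-3,-4,-30]
    - [-3,-4,-65]
    - [-3,-4,-100]
    - [-3,-4,-130]
    - [-3,-4,-148]
    - [-3,-4,-156]
    - [-3,-4,-157]
    - [-3,-4,-157]
    - [-3,-4,-157]
    - [-3,-4,-157]
  turn:
    - [0.003,0.014,-0.005]
    - [0.003,0.014,-0.005]
    - [0.003,0.014,-0.005]
    - [0.003,0.014,-0.005]
    - [0.003,0.014,-0.005]
    - [0.003,0.014,-0.005]
    - [0.003,0.014,-0.005]
    - [0.003,0.014,-0.005]
    - [0.003,0.014,-0.005]
    - [0.003,0.014,-0.005]

```text
time_s: 29.02
position: [0.5232, -0.2102, 0.0305]
tcp_rot: [[0.003, 0.098, 0.995], [-0.002, 0.995, -0.098], [-1.0, -0.002, 0.003]]
force: [-0.6, -0.5, -0.5]
opening: 0.38
```

Request:
send_rows:
  fingers: [0,0,0,0,0,0,0,0]
  dp:
    - [0,0,0]
    - [0,0,0]
    - [0,0,0]
    - [0,0,0]
    - [0,0,0]
    - [0,0,0]
    - [0,0,0]
    - [0,0,0]
  turn:
    - [0,0,0]
    - [0,0,0]
    - [0,0,0]
    - [0,0,0]
    - [0,0,0]
    - [0,0,0]
    - [0,0,0]
    - [0,0,0]

```text
time_s: 29.68
position: [0.5219, -0.21, 0.0314]
tcp_rot: [[0.001, 0.097, 0.995], [-0.002, 0.995, -0.097], [-1.0, -0.002, 0.001]]
force: [-5.2, -0.6, 5.9]
opening: 0.266
```

Request:
send_rows:
  fingers: [0,0,0,0,0,0,0,0,0,0]
  dp:
    - [0,0,20]
    - [0,0,55]
    - [0,0,95]
    - [-5,30,120]
    - [-10,67,130]
    - [-15,104,130]
    - [-20,141,130]
    - [-25,178,130]
    - [-30,215,130]
    - [-36,252,130]
  turn:
    - [0,0,0]
    - [0,0,0]
    - [0,0,0]
    - [0,0,0]
    - [0,0,-0.006]
    - [0,0,-0.006]
    - [0,0,-0.006]
    - [0,0,-0.006]
    - [0,0,-0.006]
    - [0,0,-0.006]

```text
time_s: 30.52
position: [0.4861, 0.0437, 0.1619]
tcp_rot: [[0.003, 0.104, 0.995], [-0.002, 0.995, -0.104], [-1.0, -0.001, 0.003]]
force: [0.4, 0.0, -1.5]
opening: 0.27
```

Request:
send_rows:
  fingers: [0,0,0,0,0,0,0]
  dp:
    - [-4,35,0]
    - [-7,60,0]
    - [-7.5,66,-30]
    - [-7.5,66,-60]
    - [-7.5,66,-85]
    - [-7.5,66,-92]
    - [-7.5,66,-92]
  turn:
    - [0,0,0]
    - [0,0,0]
    - [0,0,0]
    - [0,0,0]
    - [0,0,0]
    - [0,0,0]
    - [0,0,0]

```text
time_s: 31.1
position: [0.4775, 0.1098, 0.0684]
tcp_rot: [[-0.0, 0.104, 0.995], [-0.001, 0.995, -0.104], [-1.0, -0.001, -0.0]]
force: [-0.2, 0.5, -2.2]
opening: 0.267
```

```bash
python3 - <<'E'
from h import *
s=st(); c=cap("wrist","w14.png"); d=cap("side"); p=np.array(s["position"])
cv2.imwrite("pics/sz14.png",cv2.resize(d["img"][160:240,260:340],None,fx=8,fy=7,interpolation=cv2.INTER_CUBIC))
E
```

```text
t 31.1 p [0.4775 0.1098 0.0684] F [-0.2  0.5 -2.2] op 0.267
[[-0.0, 0.104, 0.995], [-0.001, 0.995, -0.104], [-1.0, -0.001, -0.0]] [-1.000e-01  3.490e+01  1.086e+02 -1.000e-01  3.650e+01  6.000e+00]
```

View pics/w14.png

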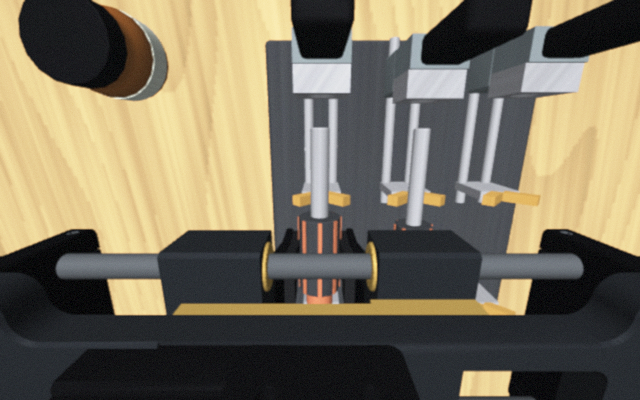

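View pics/sz14.png

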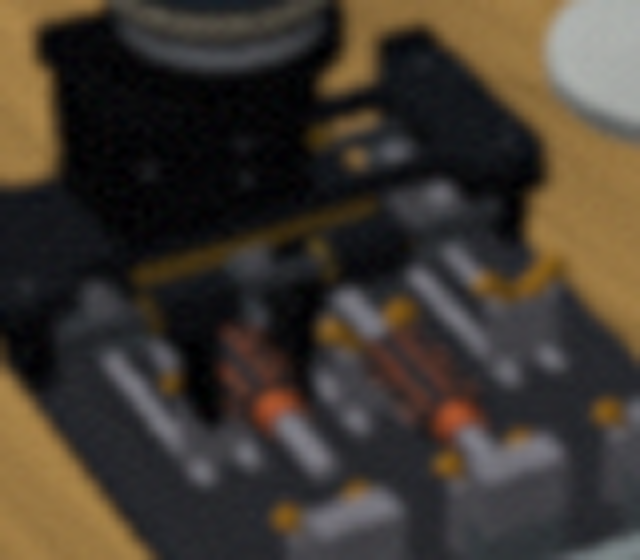

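```bash
python3 - <<'E'
from h import *
s=bot.read_state(); c=cap("wrist"); d=cap("side"); p=np.array(s["position"])
print(onz(c,319.5,128.5,p[2]+.017)-p, onz(d,300.3,227.2,p[2]+.014)-p)
E
```

```text
[0.0075295  0.07056165 0.017     ] [-0.01001426 -0.0622538   0.014     ]
```

Request:
send_rows:
  fingers: [0,0,0,0,0,0,0,0,0,0]
  dp:
    - [1,-1,-10]
    - [1,-1,-17]
    - [1,-1,-21]
    - [1,-1,-23]
    - [1,-1,-23]
    - [0.8,-3,-23]
    - [0.5,-5.5,-23]
    - [0.2,-8,-23]
    - [0,-10.5,-23]
    - [0,-11,-23]
  turn:
    - [0,0,0]
    - [0,0,0]
    - [0,0,0]
    - [0,0,0]
    - [0,0,0]
    - [0,0,0]
    - [0,0,0]
    - [0,0,0]
    - [0,0,0]
    - [0,0,0]

```text
time_s: 32.13
position: [0.4794, 0.0982, 0.0483]
tcp_rot: [[0.005, 0.105, 0.994], [-0.001, 0.994, -0.105], [-1.0, -0.001, 0.006]]
force: [-2.7, 2.4, 0.6]
opening: 0.265
```

```bash
python3 - <<'E'
from h import *
s=st(); d=cap("side")
cv2.imwrite("pics/sz15.png",cv2.resize(d["img"][160:240,260:340],None,fx=8,fy=7,interpolation=cv2.INTER_CUBIC))
E
```

```text
t 32.13 p [0.4794 0.0982 0.0483] F [-2.7  2.4  0.6] op 0.265
[[0.005, 0.105, 0.994], [-0.001, 0.994, -0.105], [-1.0, -0.001, 0.006]] [-1.500e+00  3.710e+01  1.095e+02 -1.000e-01  3.310e+01  4.700e+00]
```

View pics/sz15.png

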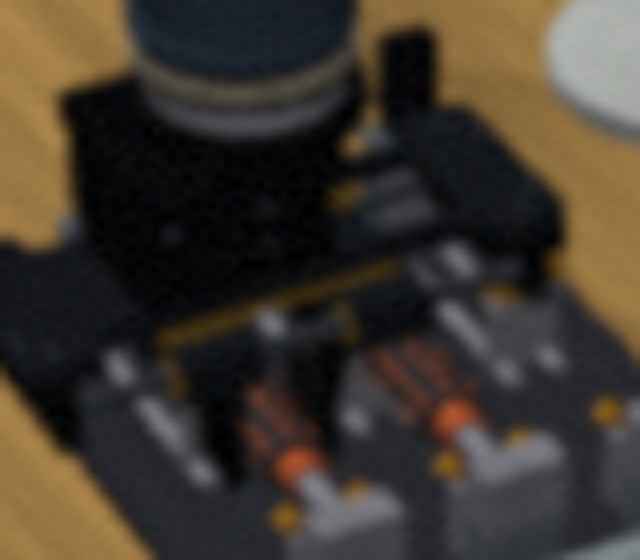

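Request:
send_rows:
  fingers: [0.46,0.46,0.46,0.46,0.46,0.46,0.46,0.46,0.46,0.46]
  dp:
    - [0,0,0]
    - [0,0,0]
    - [0,0,0]
    - [0,0,0]
    - [0,0,15]
    - [0,0,50]
    - [0,0,90]
    - [8,-25,120]
    - [19,-60,130]
    - [31,-96,130]
  turn:
    - [0,0,0]
    - [0,0,0]
    - [0,0,0]
    - [0,0,0]
    - [0,0,0]
    - [0,0,0]
    - [0,0,0]
    - [0,0,0]
    - [0,0,0]
    - [0,0,0]

```text
time_s: 33.02
position: [0.5132, 0.0015, 0.1823]
tcp_rot: [[0.014, 0.102, 0.995], [-0.003, 0.995, -0.102], [-1.0, -0.002, 0.015]]
force: [0.5, -0.6, 0.2]
opening: 0.461
```

Request:
send_rows:
  fingers: [0.46,0.46,0.46,0.46,0.46,0.46,0.46,0.46,0.46,0.46]
  dp:
    - [12,-37,0]
    - [24,-74,0]
    - [36,-111,0]
    - [48,-148,0]
    - [60,-185,0]
    - [69,-213,0]
    - [70,-220,0]
    - [70,-220,0]
    - [70,-220,0]
    - [70,-220,0]
  turn:
    - [0,0,0]
    - [0,0,0]
    - [0,0,0]
    - [0,0,0]
    - [0,0,0]
    - [0,0,0]
    - [0,0,0]
    - [0,0,0]
    - [0,0,0]
    - [0,0,0]

```text
time_s: 33.85
position: [0.5824, -0.2168, 0.182]
tcp_rot: [[0.013, 0.101, 0.995], [-0.002, 0.995, -0.101], [-1.0, -0.001, 0.013]]
force: [-0.3, -0.1, 0.3]
opening: 0.461
```

```bash
python3 - <<'E'
from h import *
s=st(); c=cap("wrist","w16.png"); d=cap("top")
cv2.imwrite("pics/tz16.png",cv2.resize(d["img"][140:250,230:350],None,fx=5,fy=5,interpolation=cv2.INTER_CUBIC))
P=cloud(c)
h=cv2.cvtColor(c["img"],cv2.COLOR_BGR2HSV)
m=((h[...,0]<14)&(h[...,1]>110)&(h[...,2]>60)&(P[...,2]>.02)&(P[...,2]<.08)).astype(np.uint8)
m=cv2.dilate(m,np.ones((3,3)))
k,_=cv2.findContours(m,cv2.RETR_EXTERNAL,cv2.CHAIN_APPROX_SIMPLE)
for x in k:
    if cv2.contourArea(x)>60:
        r=cv2.minAreaRect(x); b=cv2.boundingRect(x); print(b,np.round(r[0],1),np.round(r[1],1),np.round(onz(c,*r[0],.055),4))
E
```

```text
t 33.85 p [ 0.5824 -0.2168  0.182 ] F [-0.3 -0.1  0.3] op 0.461
[[0.013, 0.101, 0.995], [-0.002, 0.995, -0.101], [-1.0, -0.001, 0.013]] [-30.8  32.3  85.5   0.3  61.5 -25.2]
(307, 176, 20, 50) [316.5 200.5] [49. 19.] [ 0.581  -0.2201  0.055 ]
```

View pics/tz16.png

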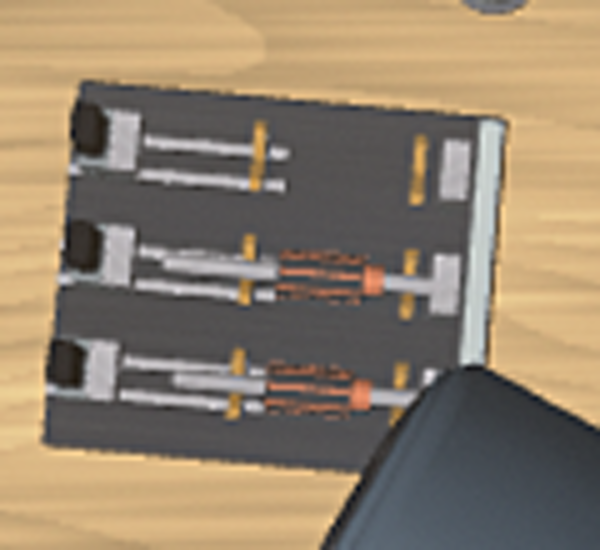

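Request:
send_rows:
  fingers: [0.46,0.46,0.46,0.46,0.46,0.46,0.46,0.46,0,0]
  dp:
    - [-1.5,0,-30]
    - [-1.5,0,-65]
    - [-1.5,0,-100]
    - [-1.5,0,-130]
    - [-1.5,0,-147]
    - [-1.5,0,-153]
    - [-1.5,0,-154]
    - [-1.5,0,-154]
    - [-1.5,0,-154]
    - [-1.5,0,-154]
  turn:
    - [0.002,0.013,0]
    - [0.002,0.013,0]
    - [0.002,0.013,0]
    - [0.002,0.013,0]
    - [0.002,0.013,0]
    - [0.002,0.013,0]
    - [0.002,0.013,0]
    - [0.002,0.013,0]
    - [0.002,0.013,0]
    - [0.002,0.013,0]

```text
time_s: 34.78
position: [0.5824, -0.217, 0.0301]
tcp_rot: [[0.004, 0.1, 0.995], [-0.002, 0.995, -0.1], [-1.0, -0.002, 0.004]]
force: [0.4, -0.4, -0.9]
opening: 0.382
```

Request:
send_rows:
  fingers: [0,0,0,0,0,0,0,0]
  dp:
    - [0,0,0]
    - [0,0,0]
    - [0,0,0]
    - [0,0,0]
    - [0,0,0]
    - [0,0,0]
    - [0,0,0]
    - [0,0,0]
  turn:
    - [0,0,0]
    - [0,0,0]
    - [0,0,0]
    - [0,0,0]
    - [0,0,0]
    - [0,0,0]
    - [0,0,0]
    - [0,0,0]

```text
time_s: 35.45
position: [0.5815, -0.217, 0.0313]
tcp_rot: [[0.002, 0.099, 0.995], [-0.002, 0.995, -0.099], [-1.0, -0.002, 0.002]]
force: [-4.6, 0.5, 6.9]
opening: 0.266
```

Request:
send_rows:
  fingers: [0,0,0,0,0,0,0,0,0,0]
  dp:
    - [0,0,20]
    - [0,0,55]
    - [0,0,95]
    - [2,30,120]
    - [4,67,130]
    - [6,104,130]
    - [8,141,130]
    - [10,178,130]
    - [11,215,130]
    - [13,252,130]
  turn:
    - [0,0,0]
    - [0,0,0]
    - [0,0,0]
    - [0,0,0]
    - [0,0,-0.004]
    - [0,0,-0.004]
    - [0,0,-0.004]
    - [0,0,-0.004]
    - [0,0,-0.004]
    - [0,0,-0.004]

```text
time_s: 36.28
position: [0.5943, 0.0369, 0.1615]
tcp_rot: [[0.003, 0.104, 0.995], [-0.002, 0.995, -0.104], [-1.0, -0.002, 0.003]]
force: [0.1, -0.5, -2.3]
opening: 0.264
```

Request:
send_rows:
  fingers: [0,0,0,0,0,0,0]
  dp:
    - [1,35,0]
    - [3,58,0]
    - [3.5,61,-30]
    - [3.5,61,-60]
    - [3.5,61,-85]
    - [3.5,61,-92]
    - [3.5,61,-92]
  turn:
    - [0,0,0]
    - [0,0,0]
    - [0,0,0]
    - [0,0,0]
    - [0,0,0]
    - [0,0,0]
    - [0,0,0]

```text
time_s: 36.87
position: [0.5961, 0.098, 0.0673]
tcp_rot: [[-0.002, 0.104, 0.995], [-0.002, 0.995, -0.104], [-1.0, -0.002, -0.002]]
force: [-0.5, 0.1, -2.6]
opening: 0.264
```

```bash
python3 - <<'E'
from h import *
s=st(); c=cap("wrist","w17.png"); d=cap("side"); p=np.array(s["position"])
F=np.array([.5399,.119]);a=np.radians(-6);R=np.array([[np.cos(a),-np.sin(a)],[np.sin(a),np.cos(a)]]); print(R.T@(p[:2]-F))
cv2.imwrite("pics/sz17.png",cv2.resize(d["img"][150:230,290:370],None,fx=8,fy=7,interpolation=cv2.INTER_CUBIC))
E
```

```text
t 36.87 p [0.5961 0.098  0.0673] F [-0.5  0.1 -2.6] op 0.264
[[-0.002, 0.104, 0.995], [-0.002, 0.995, -0.104], [-1.0, -0.002, -0.002]] [-1.2 40.5 91.9 -0.1 47.7  4.8]
[ 0.05808257 -0.01504449]
```

View pics/w17.png

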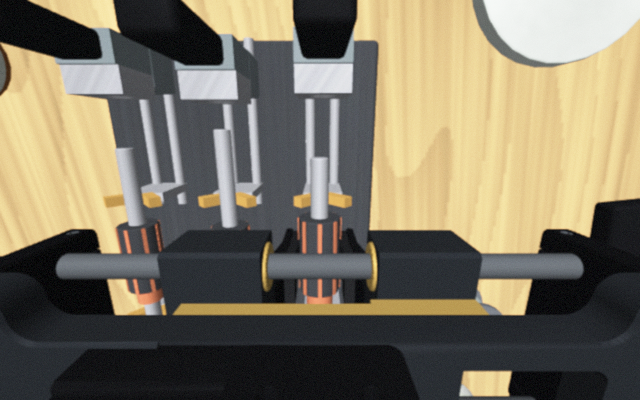

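View pics/sz17.png

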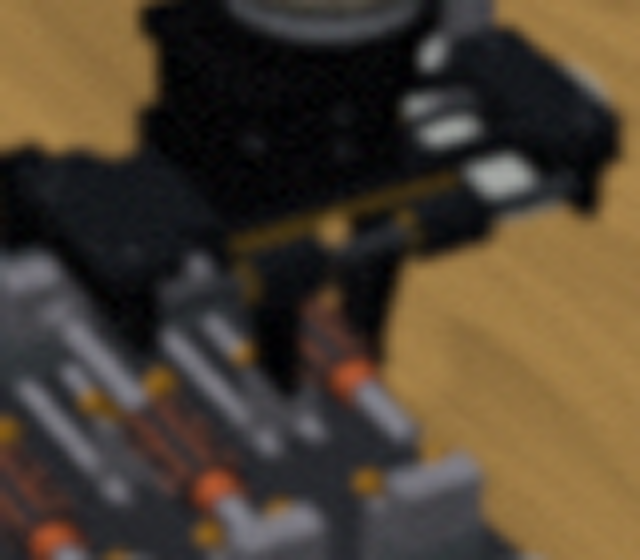

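Request:
send_rows:
  fingers: [0,0,0,0,0,0,0,0,0,0]
  dp:
    - [2,-1.5,-7]
    - [2,-1.5,-15]
    - [2,-1.5,-20]
    - [2,-1.5,-22]
    - [2,-1.5,-22]
    - [1.8,-3.5,-22]
    - [1.5,-6,-22]
    - [1.2,-9,-22]
    - [1,-11.5,-22]
    - [1,-11.7,-22]
  turn:
    - [0,0,0]
    - [0,0,0]
    - [0,0,0]
    - [0,0,0]
    - [0,0,0]
    - [0,0,0]
    - [0,0,0]
    - [0,0,0]
    - [0,0,0]
    - [0,0,0]

```text
time_s: 37.8
position: [0.5987, 0.0858, 0.0481]
tcp_rot: [[0.002, 0.105, 0.994], [-0.002, 0.994, -0.105], [-1.0, -0.001, 0.003]]
force: [-4.4, 2.4, 1.3]
opening: 0.262
```

```bash
python3 - <<'E'
from h import *
s=st(); c=cap("wrist","w18.png"); d=cap("side"); p=np.array(s["position"])
F=np.array([.5399,.119]);a=np.radians(-6);R=np.array([[np.cos(a),-np.sin(a)],[np.sin(a),np.cos(a)]]); print(R.T@(p[:2]-F))
cv2.imwrite("pics/sz18.png",cv2.resize(d["img"][150:230,290:370],None,fx=8,fy=7,interpolation=cv2.INTER_CUBIC))
E
```

```text
t 37.8 p [0.5987 0.0858 0.0481] F [-4.4  2.4  1.3] op 0.262
[[0.002, 0.105, 0.994], [-0.002, 0.994, -0.105], [-1.0, -0.001, 0.003]] [-2.4 42.2 92.4 -0.1 45.3  3.7]
[ 0.06193519 -0.02688986]
```

View pics/sz18.png

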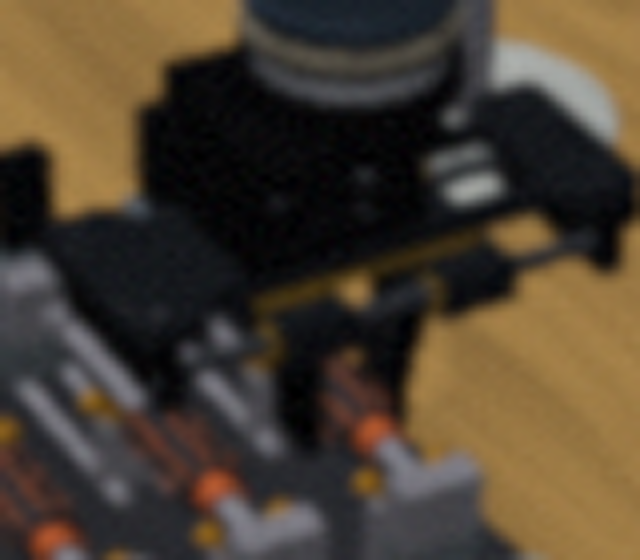

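Request:
send_rows:
  fingers: [0.46,0.46,0.46,0.46,0.46,0.46,0.46,0.46,0.46,0.46]
  dp:
    - [0,0,0]
    - [0,0,0]
    - [0,0,0]
    - [0,0,0]
    - [0,0,15]
    - [0,0,50]
    - [0,0,90]
    - [2,20,120]
    - [4,40,130]
    - [6,60,130]
  turn:
    - [0,0,0]
    - [0,0,0]
    - [0,0,0]
    - [0,0,0]
    - [0,0,0]
    - [0,0,0]
    - [0,0,0.1]
    - [0,0,0.22]
    - [0,0,0.34]
    - [0,0,0.46]

```text
time_s: 38.73
position: [0.6085, 0.1462, 0.183]
tcp_rot: [[0.014, -0.353, 0.936], [-0.0, 0.936, 0.353], [-1.0, -0.005, 0.013]]
force: [0.8, 0.5, -0.2]
opening: 0.462
```

Request:
send_rows:
  fingers: [0.46,0.46,0.46,0.46,0.46,0.46,0.46,0.46,0.46,0.46]
  dp:
    - [1,8,0]
    - [2,16,0]
    - [4,30,0]
    - [6,45,0]
    - [8,60,0]
    - [9,61,0]
    - [9,61,0]
    - [9,61,0]
    - [9,61,0]
    - [9,61,0]
  turn:
    - [0,0,0.12]
    - [0,0,0.24]
    - [0,0,0.36]
    - [0,0,0.48]
    - [0,0,0.6]
    - [0,0,0.72]
    - [0,0,0.84]
    - [0,0,0.96]
    - [0,0,1.08]
    - [0,0,1.11]

```text
time_s: 39.57
position: [0.6185, 0.2071, 0.1832]
tcp_rot: [[0.008, -0.995, 0.096], [0.012, 0.096, 0.995], [-1.0, -0.007, 0.013]]
force: [0.3, -0.5, 0.4]
opening: 0.458
```

```bash
python3 - <<'E'
from h import *
s=st(); d=cap("top"); c=cap("wrist","w19.png")
cv2.imwrite("pics/tz19.png",cv2.resize(d["img"][140:250,230:350],None,fx=5,fy=5,interpolation=cv2.INTER_CUBIC))
E
```

```text
t 39.57 p [0.6185 0.2071 0.1832] F [ 0.3 -0.5  0.4] op 0.458
[[0.008, -0.995, 0.096], [0.012, 0.096, 0.995], [-1.0, -0.007, 0.013]] [  8.4  34.5  80.7   0.7  64.2 -76.4]
```

View pics/w19.png

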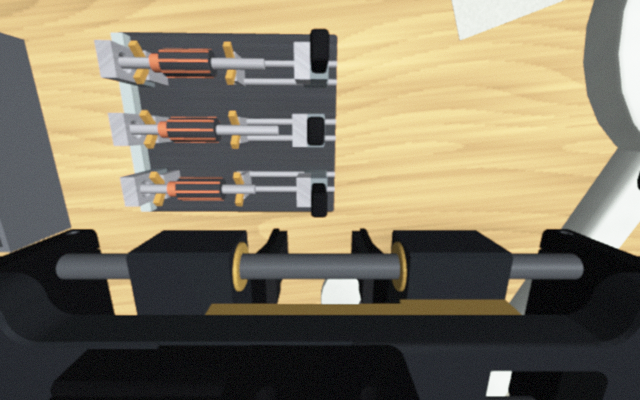

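Request:
send_rows:
  fingers: [0.46,0.46,0.46,0.46,0,0,0,0,0,0]
  dp:
    - [-4,0,-35]
    - [-4,0,-70]
    - [-4,0,-87]
    - [-4,0,-90]
    - [-4,0,-90]
    - [-4,0,-90]
    - [-4,0,-90]
    - [-4,0,-90]
    - [-4,0,-90]
    - [-4,0,-90]
  turn:
    - [-0.012,0.008,-0.006]
    - [-0.012,0.008,-0.006]
    - [-0.012,0.008,-0.006]
    - [-0.012,0.008,-0.006]
    - [-0.012,0.008,-0.006]
    - [-0.012,0.008,-0.006]
    - [-0.012,0.008,-0.006]
    - [-0.012,0.008,-0.006]
    - [-0.012,0.008,-0.006]
    - [-0.012,0.008,-0.006]

```text
time_s: 40.5
position: [0.6154, 0.2073, 0.0948]
tcp_rot: [[0.003, -0.994, 0.107], [0.001, 0.107, 0.994], [-1.0, -0.003, 0.001]]
force: [0.4, -0.1, 3.4]
opening: 0.157
```

Request:
send_rows:
  fingers: [0,0,0,0]
  dp:
    - [0,0,0]
    - [0,0,0]
    - [0,0,0]
    - [0,0,0]
  turn:
    - [0,0,0]
    - [0,0,0]
    - [0,0,0]
    - [0,0,0]

```text
time_s: 40.83
position: [0.6154, 0.2074, 0.0948]
tcp_rot: [[0.003, -0.994, 0.107], [0.001, 0.107, 0.994], [-1.0, -0.003, 0.001]]
force: [-0.3, 0.3, -0.4]
opening: 0.157
```

Request:
send_rows:
  fingers: [0,0,0,0,0,0,0,0]
  dp:
    - [-0.9,-9,0]
    - [-1.9,-18,0]
    - [-2.8,-27,0]
    - [-3.8,-36,0]
    - [-4.6,-43,0]
    - [-4.8,-46,0]
    - [-4.8,-46,0]
    - [-4.8,-46,0]
  turn:
    - [0,0,0]
    - [0,0,0]
    - [0,0,0]
    - [0,0,0]
    - [0,0,0]
    - [0,0,0]
    - [0,0,0]
    - [0,0,0]

```text
time_s: 41.5
position: [0.6104, 0.1599, 0.0948]
tcp_rot: [[0.002, -0.994, 0.107], [-0.001, 0.107, 0.994], [-1.0, -0.003, -0.001]]
force: [0.1, -1.2, -0.4]
opening: 0.158
```

Request:
send_rows:
  fingers: [0,0,0,0]
  dp:
    - [-0.2,-1.5,0]
    - [-0.3,-3,0]
    - [-0.3,-3,0]
    - [-0.3,-3,0]
  turn:
    - [0,0,0]
    - [0,0,0]
    - [0,0,0]
    - [0,0,0]

```text
time_s: 41.83
position: [0.6102, 0.1571, 0.0948]
tcp_rot: [[0.003, -0.994, 0.106], [-0.001, 0.106, 0.994], [-1.0, -0.003, -0.001]]
force: [-0.3, 0.5, -1.3]
opening: 0.155
```

Request:
send_rows:
  fingers: [0,0,0,0]
  dp:
    - [-0.2,-1.5,0]
    - [-0.2,-2,0]
    - [-0.2,-2,0]
    - [-0.2,-2,0]
  turn:
    - [0,0,0]
    - [0,0,0]
    - [0,0,0]
    - [0,0,0]

```text
time_s: 42.17
position: [0.61, 0.1555, 0.0948]
tcp_rot: [[0.003, -0.994, 0.106], [-0.0, 0.106, 0.994], [-1.0, -0.003, -0.0]]
force: [1.5, 4.8, -1.7]
opening: 0.158
```

Request:
send_rows:
  fingers: [0,0,0,0]
  dp:
    - [-0.2,-1.5,0]
    - [-0.2,-2,0]
    - [-0.2,-2,0]
    - [-0.2,-2,0]
  turn:
    - [0,0,0]
    - [0,0,0]
    - [0,0,0]
    - [0,0,0]

```text
time_s: 42.5
position: [0.6099, 0.1548, 0.0948]
tcp_rot: [[0.003, -0.994, 0.107], [0.002, 0.107, 0.994], [-1.0, -0.003, 0.002]]
force: [0.4, 7.0, -3.0]
opening: 0.158
```

Request:
send_rows:
  fingers: [0,0,0,0]
  dp:
    - [-0.2,-2,0]
    - [-0.3,-3,0]
    - [-0.3,-3,0]
    - [-0.3,-3,0]
  turn:
    - [0,0,0]
    - [0,0,0]
    - [0,0,0]
    - [0,0,0]

```text
time_s: 42.83
position: [0.61, 0.1547, 0.0948]
tcp_rot: [[0.005, -0.994, 0.108], [0.006, 0.108, 0.994], [-1.0, -0.004, 0.007]]
force: [2.4, 11.3, -2.4]
opening: 0.157
```

Request:
send_rows:
  fingers: [0.46,0.46,0.46,0.46,0.46,0.46,0.46,0.46,0.46,0.46]
  dp:
    - [0,1,0]
    - [0,1,0]
    - [0,1,0]
    - [0,1,0]
    - [0,1,0]
    - [0,1,0]
    - [0,0,30]
    - [0,0,60]
    - [0,0,70]
    - [0,0,70]
  turn:
    - [0,0,0]
    - [0,0,0]
    - [0,0,0]
    - [0,0,0]
    - [0,0,0]
    - [0,0,0]
    - [0,0,0]
    - [0,0,0]
    - [0,0,0]
    - [0,0,0]

```text
time_s: 43.67
position: [0.6123, 0.1546, 0.1682]
tcp_rot: [[0.012, -0.994, 0.108], [0.007, 0.108, 0.994], [-1.0, -0.011, 0.008]]
force: [1.4, 0.3, -0.3]
opening: 0.458
```

Request:
send_rows:
  fingers: [0.46,0.46,0.46,0.46,0.46,0.46,0.46,0.46,0.46,0.46]
  dp:
    - [-20,20,0]
    - [-42,40,0]
    - [-60,56,0]
    - [-62.5,58,0]
    - [-62.5,58,-20]
    - [-62.5,58,-50]
    - [-62.5,58,-70]
    - [-62.5,58,-75]
    - [-62.5,58,-75]
    - [-62.5,58,-75]
  turn:
    - [-0.007,0.012,0]
    - [-0.007,0.012,0]
    - [-0.007,0.012,0]
    - [-0.007,0.012,0]
    - [-0.007,0.012,0]
    - [-0.007,0.012,0]
    - [-0.007,0.012,0]
    - [-0.007,0.012,0]
    - [-0.007,0.012,0]
    - [-0.007,0.012,0]

```text
time_s: 44.5
position: [0.5502, 0.2123, 0.0929]
tcp_rot: [[-0.0, -0.994, 0.108], [-0.0, 0.108, 0.994], [-1.0, 0.0, -0.0]]
force: [-0.2, -0.1, -0.3]
opening: 0.457
```

Request:
send_rows:
  fingers: [0,0,0,0,0,0,0,0]
  dp:
    - [0,0,0]
    - [0,0,0]
    - [0,0,0]
    - [0,0,0]
    - [0,0,0]
    - [0,0,0]
    - [0,0,0]
    - [0,0,0]
  turn:
    - [0,0,0]
    - [0,0,0]
    - [0,0,0]
    - [0,0,0]
    - [0,0,0]
    - [0,0,0]
    - [0,0,0]
    - [0,0,0]

```text
time_s: 45.17
position: [0.5505, 0.2123, 0.0936]
tcp_rot: [[0.001, -0.994, 0.108], [-0.001, 0.108, 0.994], [-1.0, -0.001, -0.001]]
force: [0.3, -1.4, 5.2]
opening: 0.159
```

Request:
send_rows:
  fingers: [0,0,0,0,0,0,0]
  dp:
    - [-0.8,-7,0]
    - [-1.5,-14,0]
    - [-1.9,-18,0]
    - [-2.1,-20,0]
    - [-2.2,-21,0]
    - [-2.2,-21,0]
    - [-2.2,-21,0]
  turn:
    - [0,0,0]
    - [0,0,0]
    - [0,0,0]
    - [0,0,0]
    - [0,0,0]
    - [0,0,0]
    - [0,0,0]

```text
time_s: 45.75
position: [0.5483, 0.1906, 0.0936]
tcp_rot: [[0.0, -0.994, 0.107], [-0.002, 0.107, 0.994], [-1.0, -0.001, -0.002]]
force: [0.3, -0.9, 2.1]
opening: 0.16
```

Request:
send_rows:
  fingers: [0,0,0,0,0]
  dp:
    - [-0.1,-1,0]
    - [-0.2,-2,0]
    - [-0.3,-3,0]
    - [-0.4,-4,0]
    - [-0.4,-4,0]
  turn:
    - [0,0,0]
    - [0,0,0]
    - [0,0,0]
    - [0,0,0]
    - [0,0,0]

```text
time_s: 46.17
position: [0.5481, 0.1883, 0.0936]
tcp_rot: [[0.001, -0.994, 0.109], [0.001, 0.109, 0.994], [-1.0, -0.001, 0.001]]
force: [0.2, 8.2, 1.6]
opening: 0.16
```

Request:
send_rows:
  fingers: [0,0,0,0]
  dp:
    - [-0.2,-2,0]
    - [-0.3,-3,0]
    - [-0.3,-3,0]
    - [-0.3,-3,0]
  turn:
    - [0,0,0]
    - [0,0,0]
    - [0,0,0]
    - [0,0,0]

```text
time_s: 46.5
position: [0.5481, 0.1883, 0.0936]
tcp_rot: [[0.003, -0.994, 0.109], [0.006, 0.109, 0.994], [-1.0, -0.002, 0.006]]
force: [0.5, 11.4, -0.3]
opening: 0.152
```

Request:
send_rows:
  fingers: [0.46,0.46,0.46,0.46,0.46,0.46,0.46,0.46,0.46,0.46]
  dp:
    - [0,0,0]
    - [0,0,0]
    - [0,0,0]
    - [0,0,0]
    - [0,0,0]
    - [0,0,10]
    - [0,0,40]
    - [0,0,70]
    - [0,0,75]
    - [0,0,75]
  turn:
    - [0,0,0]
    - [0,0,0]
    - [0,0,0]
    - [0,0,0]
    - [0,0,0]
    - [0,0,0]
    - [0,0,0]
    - [0,0,0]
    - [0,0,0]
    - [0,0,0]

```text
time_s: 47.33
position: [0.55, 0.1884, 0.1717]
tcp_rot: [[0.009, -0.994, 0.109], [0.007, 0.11, 0.994], [-1.0, -0.008, 0.008]]
force: [-0.1, 0.2, -0.8]
opening: 0.462
```

Request:
send_rows:
  fingers: [0.46,0.46,0.46,0.46,0.46,0.46,0.46,0.46,0.46,0.46]
  dp:
    - [-25,14,0]
    - [-50,27,0]
    - [-58,31,0]
    - [-58,31,0]
    - [-58,31,-25]
    - [-58,31,-55]
    - [-58,31,-75]
    - [-58,31,-79]
    - [-58,31,-79]
    - [-58,31,-79]
  turn:
    - [-0.007,0.009,0]
    - [-0.007,0.009,0]
    - [-0.007,0.009,0]
    - [-0.007,0.009,0]
    - [-0.007,0.009,0]
    - [-0.007,0.009,0]
    - [-0.007,0.009,0]
    - [-0.007,0.009,0]
    - [-0.007,0.009,0]
    - [-0.007,0.009,0]

```text
time_s: 48.17
position: [0.4932, 0.2191, 0.0928]
tcp_rot: [[0.001, -0.994, 0.11], [-0.0, 0.11, 0.994], [-1.0, -0.001, -0.0]]
force: [-0.1, 0.6, 0.4]
opening: 0.462
```

Request:
send_rows:
  fingers: [0,0,0,0,0,0,0,0]
  dp:
    - [0,0,0]
    - [0,0,0]
    - [0,0,0]
    - [0,0,0]
    - [0,0,0]
    - [0,0,0]
    - [0,0,0]
    - [0,0,0]
  turn:
    - [0,0,0]
    - [0,0,0]
    - [0,0,0]
    - [0,0,0]
    - [0,0,0]
    - [0,0,0]
    - [0,0,0]
    - [0,0,0]

```text
time_s: 48.83
position: [0.4935, 0.2194, 0.0935]
tcp_rot: [[0.002, -0.994, 0.11], [0.0, 0.11, 0.994], [-1.0, -0.002, 0.0]]
force: [0.5, 0.7, 4.7]
opening: 0.16
```

Request:
send_rows:
  fingers: [0,0,0,0,0,0,0,0]
  dp:
    - [-0.8,-8,0]
    - [-1.7,-16,0]
    - [-2.5,-24,0]
    - [-3.2,-30,0]
    - [-3.5,-34,0]
    - [-3.6,-35,0]
    - [-3.6,-35,0]
    - [-3.6,-35,0]
  turn:
    - [0,0,0]
    - [0,0,0]
    - [0,0,0]
    - [0,0,0]
    - [0,0,0]
    - [0,0,0]
    - [0,0,0]
    - [0,0,0]

```text
time_s: 49.5
position: [0.4899, 0.1835, 0.0935]
tcp_rot: [[0.002, -0.994, 0.109], [-0.001, 0.109, 0.994], [-1.0, -0.002, -0.001]]
force: [-0.8, -1.7, 3.0]
opening: 0.156
```

Request:
send_rows:
  fingers: [0,0,0,0,0]
  dp:
    - [-0.1,-1,0]
    - [-0.2,-2,0]
    - [-0.3,-3,0]
    - [-0.4,-4,0]
    - [-0.4,-4,0]
  turn:
    - [0,0,0]
    - [0,0,0]
    - [0,0,0]
    - [0,0,0]
    - [0,0,0]

```text
time_s: 49.92
position: [0.4897, 0.1822, 0.0935]
tcp_rot: [[0.003, -0.994, 0.111], [0.003, 0.111, 0.994], [-1.0, -0.003, 0.004]]
force: [0.2, 12.4, 1.2]
opening: 0.157
```

Request:
send_rows:
  fingers: [0,0,0,0]
  dp:
    - [-0.2,-2,0]
    - [-0.3,-3,0]
    - [-0.3,-3,0]
    - [-0.3,-3,0]
  turn:
    - [0,0,0]
    - [0,0,0]
    - [0,0,0]
    - [0,0,0]

```text
time_s: 50.25
position: [0.4898, 0.1822, 0.0935]
tcp_rot: [[0.004, -0.994, 0.112], [0.008, 0.112, 0.994], [-1.0, -0.003, 0.008]]
force: [0.1, 13.9, 0.1]
opening: 0.158
```

Request:
send_rows:
  fingers: [0.46,0.46,0.46,0.46,0.46,0.46,0.46,0.46,0.46,0.46]
  dp:
    - [0,0,0]
    - [0,0,0]
    - [0,0,0]
    - [0,0,0]
    - [0,0,0]
    - [0,0,10]
    - [0,0,40]
    - [0,0,75]
    - [-10,-30,110]
    - [-15,-65,140]
  turn:
    - [0,0,0]
    - [0,0,0]
    - [0,0,0]
    - [0,0,0]
    - [0,0,0]
    - [0,0,0]
    - [0,0,0]
    - [0,0,0]
    - [0,0,-0.1]
    - [0,0,-0.2]

```text
time_s: 51.08
position: [0.4757, 0.1252, 0.2293]
tcp_rot: [[0.008, -0.951, 0.309], [0.007, 0.309, 0.951], [-1.0, -0.005, 0.009]]
force: [1.3, -1.3, -0.4]
opening: 0.46
```

Request:
send_rows:
  fingers: [0.46,0.46,0.46,0.46,0.46,0.46,0.46,0.46,0.46,0.46]
  dp:
    - [0,-38,10]
    - [0,-76,20]
    - [0,-114,25]
    - [0,-152,25]
    - [0,-190,25]
    - [0,-228,25]
    - [0,-266,25]
    - [-1,-304,25]
    - [-2,-342,25]
    - [-3,-380,25]
  turn:
    - [0,0,-0.12]
    - [0,0,-0.24]
    - [0,0,-0.36]
    - [0,0,-0.48]
    - [0,0,-0.6]
    - [0,0,-0.72]
    - [0,0,-0.84]
    - [0,0,-0.96]
    - [0,0,-1.08]
    - [0,0,-1.2]

```text
time_s: 51.92
position: [0.4719, -0.2568, 0.2552]
tcp_rot: [[0.01, -0.05, 0.999], [-0.005, 0.999, 0.05], [-1.0, -0.005, 0.009]]
force: [0.6, 0.2, 0.4]
opening: 0.456
```

```bash
python3 - <<'E'
from h import *
s=st(); d=cap("top","top20.png"); e=cap("side","side20.png")
cv2.imwrite("pics/tz20.png",cv2.resize(d["img"][140:250,230:350],None,fx=5,fy=5,interpolation=cv2.INTER_CUBIC))
cv2.imwrite("pics/sz20.png",cv2.resize(e["img"][140:260,250:370],None,fx=5,fy=5,interpolation=cv2.INTER_CUBIC))
E
```

```text
t 51.92 p [ 0.4719 -0.2568  0.2552] F [0.6 0.2 0.4] op 0.456
[[0.01, -0.05, 0.999], [-0.005, 0.999, 0.05], [-1.0, -0.005, 0.009]] [-40.6  20.9  92.9   0.2  65.6 -43.5]
```

View pics/tz20.png

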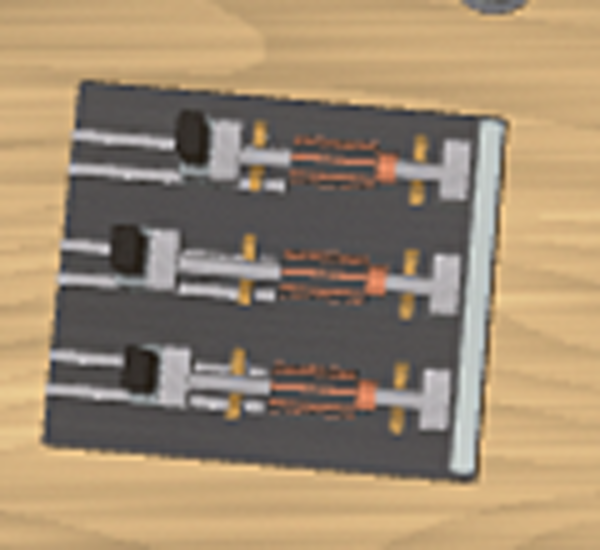

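View pics/sz20.png

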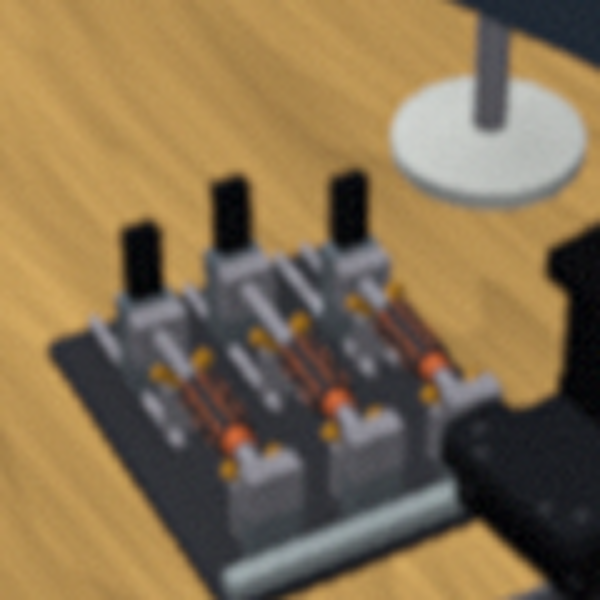

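View pics/top20.png

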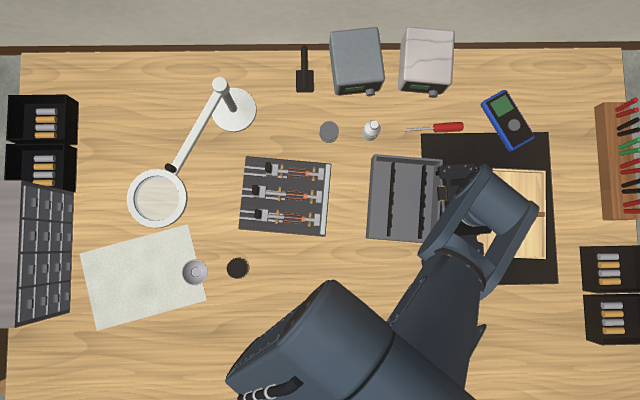

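Request:
send_rows:
  fingers: [1,1,1,1,1,1,1,1]
  dp:
    - [-4,-35,5]
    - [-8,-70,10]
    - [-12,-105,15]
    - [-15,-140,20]
    - [-15,-170,20]
    - [-15,-185,20]
    - [-15,-185,20]
    - [-15,-185,20]
  turn:
    - [0,0,0]
    - [0,0,0]
    - [0,0,0]
    - [0,0,0]
    - [0,0,0]
    - [0,0,0]
    - [0,0,0]
    - [0,0,0]

```text
time_s: 52.68
position: [0.4576, -0.4456, 0.2752]
tcp_rot: [[0.011, -0.048, 0.999], [-0.008, 0.999, 0.048], [-1.0, -0.008, 0.011]]
force: [-0.0, 0.9, -0.5]
opening: 0.958
```

```bash
python3 - <<'E'
from h import *
s=st(); c=cap("wrist","w21.png"); P=cloud(c); t=cap("top","top21.png")
h=cv2.cvtColor(c["img"],cv2.COLOR_BGR2HSV)
m=(P[...,2]>.045)&(P[...,2]<.075)&(P[...,1]<-.3)&(np.arange(400)[:,None]<245)
v,u=np.nonzero(m); print(len(u), np.nanmean(P[m],0))
X=P[m][:,:2]; print(cv2.minAreaRect((X*1000).astype(np.float32)))
E
```

```text
t 52.68 p [ 0.4576 -0.4456  0.2752] F [-0.   0.9 -0.5] op 0.958
[[0.011, -0.048, 0.999], [-0.008, 0.999, 0.048], [-1.0, -0.008, 0.011]] [-54.4  28.1  77.1   0.3  74.1 -57.2]
1433 [ 0.66242399 -0.39900409  0.05916289]
((663.9125366210938, -397.5362243652344), (460.95166015625, 90.12422180175781), 26.83980369567871)
```

View pics/w21.png

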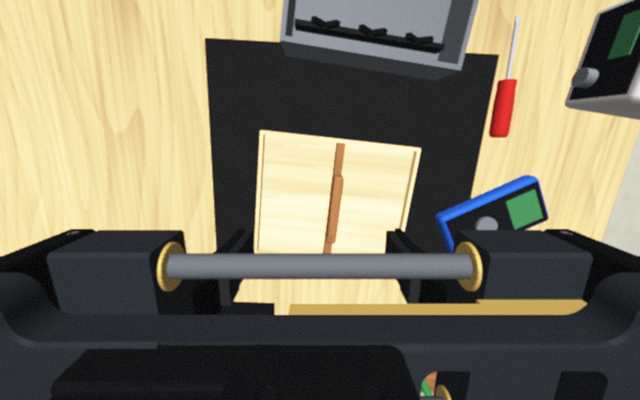

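View pics/top21.png

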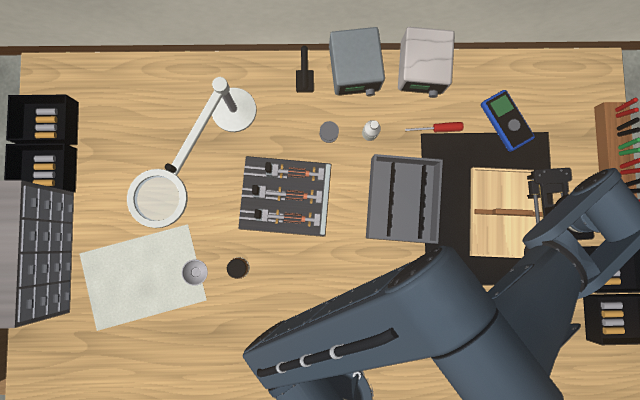

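```bash
python3 - <<'E'
from h import *
s=bot.read_state(); c=cap("wrist"); t=cap("top")
A=onz(c,338,176,.06); B=onz(c,332,244,.06); print(A,B,np.linalg.norm(A-B),(A+B)/2, "yaw",np.degrees(np.arctan2(-(A-B)[0],(A-B)[1])))
C=[onz(c,u,v,.02) for u,v in ((260,130),(420,148))]; print(C,np.linalg.norm(C[0]-C[1]))
C=np.array([onz(t,u,v,.02) for u,v in ((471,167),(469,256))]); print("top edge",C,C.mean(0),np.linalg.norm(C[0]-C[1])); print(onz(t,475,211,.04))
E
```

```text
[ 0.48608486 -0.43560683  0.06      ] [ 0.48423048 -0.53713995  0.06      ] 0.10155005196165938 [ 0.48515767 -0.48637339  0.06      ] yaw -1.0463237203605424
[array([ 0.37149866, -0.38040741,  0.02      ]), array([ 0.60887696, -0.39427256,  0.02      ])] 0.23778288486517102
top edge [[ 0.60835161 -0.39270632  0.02      ]
 [ 0.36729304 -0.37543091  0.02      ]] [ 0.48782232 -0.38406861  0.02      ] 0.2416767953354406
[ 0.48662443 -0.39121853  0.04      ]
```

Request:
send_rows:
  fingers: [1,1,1,1,1,1,1,1,1,1]
  dp:
    - [12,-18,-10]
    - [26,-38,-30]
    - [28,-40,-65]
    - [28,-40,-100]
    - [28,-40,-135]
    - [28,-40,-170]
    - [28,-40,-205]
    - [28,-40,-230]
    - [28,-40,-239]
    - [28,-40,-239]
  turn:
    - [0.008,0.011,-0.05]
    - [0.008,0.011,-0.109]
    - [0.008,0.011,-0.109]
    - [0.008,0.011,-0.109]
    - [0.008,0.011,-0.109]
    - [0.008,0.011,-0.109]
    - [0.008,0.011,-0.109]
    - [0.008,0.011,-0.109]
    - [0.008,0.011,-0.109]
    - [0.008,0.011,-0.109]

```text
time_s: 53.72
position: [0.4853, -0.4815, 0.0339]
tcp_rot: [[-0.004, 0.057, 0.998], [0.004, 0.998, -0.057], [-1.0, 0.004, -0.004]]
force: [-0.4, 0.2, -0.0]
opening: 1.002
```

Request:
send_rows:
  fingers: [0,0,0,0,0,0,0,0,0,0]
  dp:
    - [0,0,0]
    - [0,0,0]
    - [0,0,0]
    - [0,0,0]
    - [0,0,0]
    - [0,0,0]
    - [0,0,0]
    - [0,0,0]
    - [0,0,0]
    - [0,0,0]
  turn:
    - [0,0,0]
    - [0,0,0]
    - [0,0,0]
    - [0,0,0]
    - [0,0,0]
    - [0,0,0]
    - [0,0,0]
    - [0,0,0]
    - [0,0,0]
    - [0,0,0]

```text
time_s: 54.55
position: [0.4853, -0.4815, 0.0338]
tcp_rot: [[-0.004, 0.057, 0.998], [0.004, 0.998, -0.057], [-1.0, 0.004, -0.004]]
force: [-0.5, -0.5, -0.1]
opening: 0.324
```

Request:
send_rows:
  fingers: [0,0,0,0,0,0,0,0,0,0]
  dp:
    - [0,0,0]
    - [0,0,0]
    - [0,0,0]
    - [0,0,0]
    - [0,0,0]
    - [0,0,10]
    - [0,0,40]
    - [0,0,80]
    - [0,0,120]
    - [0,0,140]
  turn:
    - [0,0,0]
    - [0,0,0]
    - [0,0,0]
    - [0,0,0]
    - [0,0,0]
    - [0,0,0]
    - [0,0,0]
    - [0,0,0]
    - [0,0,0]
    - [0,0,0]

```text
time_s: 55.38
position: [0.4868, -0.4831, 0.1792]
tcp_rot: [[0.001, 0.057, 0.998], [-0.001, 0.998, -0.057], [-1.0, -0.001, 0.001]]
force: [0.8, -1.2, -2.9]
opening: 0.16
```

Request:
send_rows:
  fingers: [0,0,0,0,0,0,0,0,0,0]
  dp:
    - [4,32,0]
    - [8,64,0]
    - [12,98,0]
    - [16,132,0]
    - [20,166,0]
    - [25,200,0]
    - [30,234,0]
    - [34,268,0]
    - [36,288,0]
    - [36,288,0]
  turn:
    - [0,0,0]
    - [0,0,0]
    - [0,0,-0.01]
    - [0,0,-0.02]
    - [0,0,-0.03]
    - [0,0,-0.04]
    - [0,0,-0.04]
    - [0,0,-0.04]
    - [0,0,-0.04]
    - [0,0,-0.04]

```text
time_s: 56.22
position: [0.5215, -0.1894, 0.1791]
tcp_rot: [[-0.003, 0.092, 0.996], [0.003, 0.996, -0.092], [-1.0, 0.003, -0.003]]
force: [-1.0, -0.2, -3.9]
opening: 0.157
```

```bash
python3 - <<'E'
from h import *
s=st(); t=cap("top","top22.png"); d=cap("side","side22.png")
E
```

```text
t 56.22 p [ 0.5215 -0.1894  0.1791] F [-1.  -0.2 -3.9] op 0.157
[[-0.003, 0.092, 0.996], [0.003, 0.996, -0.092], [-1.0, 0.003, -0.003]] [-31.5  28.1  94.7   0.1  57.4 -26.3]
```

View pics/side22.png

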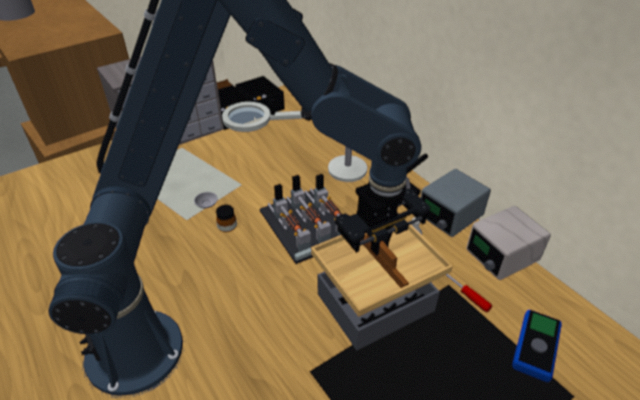

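Request:
send_rows:
  fingers: [0,0,0,0,0,0,0,0,0]
  dp:
    - [1,-6,0]
    - [1,-6,-20]
    - [1,-6,-40]
    - [1,-6,-55]
    - [1,-6,-64]
    - [1,-6,-68]
    - [1,-6,-70]
    - [1,-6,-70]
    - [1,-6,-70]
  turn:
    - [0,0,0]
    - [0,0,0]
    - [0,0,0]
    - [0,0,0]
    - [0,0,0]
    - [0,0,0]
    - [0,0,0]
    - [0,0,0]
    - [0,0,0]

```text
time_s: 57.07
position: [0.5245, -0.2009, 0.1102]
tcp_rot: [[0.002, 0.095, 0.995], [-0.003, 0.995, -0.095], [-1.0, -0.003, 0.002]]
force: [-0.4, 0.4, -2.8]
opening: 0.155
```

```bash
python3 - <<'E'
from h import *
s=st(); d=cap("side"); cv2.imwrite("pics/sz23.png",cv2.resize(d["img"][220:350,300:460],None,fx=4,fy=4,interpolation=cv2.INTER_CUBIC))
E
```

```text
t 57.07 p [ 0.5245 -0.2009  0.1102] F [-0.4  0.4 -2.8] op 0.155
[[0.002, 0.095, 0.995], [-0.003, 0.995, -0.095], [-1.0, -0.003, 0.002]] [-32.3  34.3  97.1  -0.1  48.4 -26.8]
```

View pics/sz23.png

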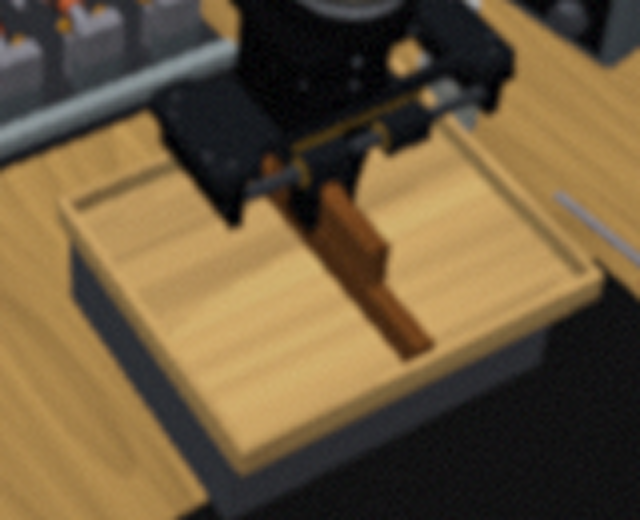

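Request:
send_rows:
  fingers: [0,0,1,1,1,1,1,1,1,1]
  dp:
    - [0,2,-1.5]
    - [0,2,-1.5]
    - [0,2,-1.5]
    - [0,2,-1.5]
    - [0,2,-1.5]
    - [0,2,-1.5]
    - [0,2,-1.5]
    - [0,2,-1.5]
    - [0,2,20]
    - [0,2,55]
  turn:
    - [0,0,0]
    - [0,0,0]
    - [0,0,0]
    - [0,0,0]
    - [0,0,0]
    - [0,0,0]
    - [0,0,0]
    - [0,0,0]
    - [0,0,0]
    - [0,0,0]

```text
time_s: 57.95
position: [0.5219, -0.1973, 0.1625]
tcp_rot: [[-0.006, 0.095, 0.995], [0.002, 0.995, -0.095], [-1.0, 0.001, -0.006]]
force: [1.3, 0.1, -0.3]
opening: 0.68
```

Request:
send_rows:
  fingers: [1,1,1,1,1,1,1,1,1,1]
  dp:
    - [0,5,40]
    - [0,20,80]
    - [2,50,110]
    - [4,85,140]
    - [6,120,160]
    - [8,155,170]
    - [10,190,170]
    - [12,225,170]
    - [14,260,170]
    - [16,295,170]
  turn:
    - [0,0,0]
    - [0,0,0]
    - [0,0,0.03]
    - [0,0,0.06]
    - [0,0,0.1]
    - [0,0,0.15]
    - [0,0,0.2]
    - [0,0,0.25]
    - [0,0,0.28]
    - [0,0,0.3]

```text
time_s: 58.78
position: [0.5375, 0.0994, 0.3327]
tcp_rot: [[-0.005, -0.205, 0.979], [0.0, 0.979, 0.205], [-1.0, 0.001, -0.005]]
force: [0.5, -0.8, 0.1]
opening: 0.998
```

```bash
python3 - <<'E'
from h import *
s=st(); t=cap("top","top24.png"); d=cap("side","side24.png"); P=cloud(t)
v,u=np.mgrid[0:400,0:640]
# tray rim outline
hsv=cv2.cvtColor(t["img"],cv2.COLOR_BGR2HSV)
tm=((P[...,2]>.07)&(P[...,2]<.16)&(u>355)&(u<460)&(v>140)&(v<255)).astype(np.uint8)
k,_=cv2.findContours(tm,cv2.RETR_EXTERNAL,cv2.CHAIN_APPROX_NONE); k=max(k,key=cv2.contourArea)
X=np.array([onz(t,a,b,.095)[:2] for a,b in k[:,0]]);print("tray",cv2.minAreaRect((X*1000).astype(np.float32)))
for a,b in ((380,165),(430,165),(380,230),(430,230)): print(np.nanmedian(P[b-4:b+5,a-4:a+5].reshape(-1,3),0))
cv2.imwrite("pics/tz24.png",cv2.resize(t["img"][130:260,340:470],None,fx=4.5,fy=4.5,interpolation=cv2.INTER_CUBIC))
E
```

```text
t 58.78 p [0.5375 0.0994 0.3327] F [ 0.5 -0.8  0.1] op 0.998
[[-0.005, -0.205, 0.979], [0.0, 0.979, 0.205], [-1.0, 0.001, -0.005]] [ -1.2  17.7  84.7   0.   77.8 -13.1]
tray ((522.821044921875, -206.5657958984375), (202.1968994140625, 240.34994506835938), 84.71546173095703)
[ 0.60835402 -0.13463724  0.07986212]
[ 0.60618118 -0.26549248  0.08066078]
[ 0.43927973 -0.12972848  0.08016075]
[ 0.43711441 -0.25900607  0.08048565]
```

View pics/tz24.png

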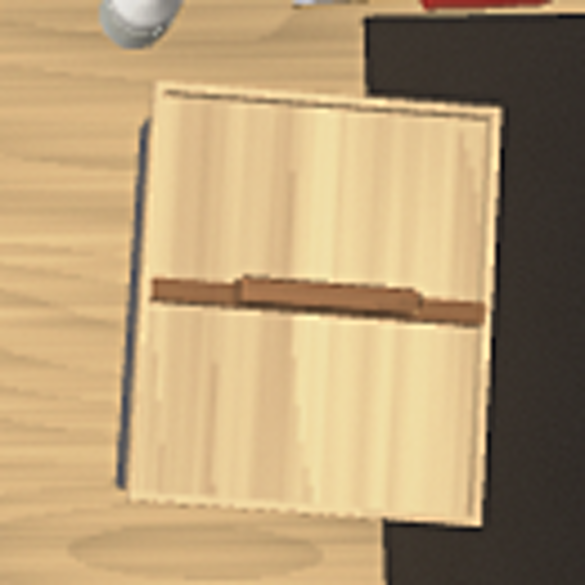

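View pics/side24.png

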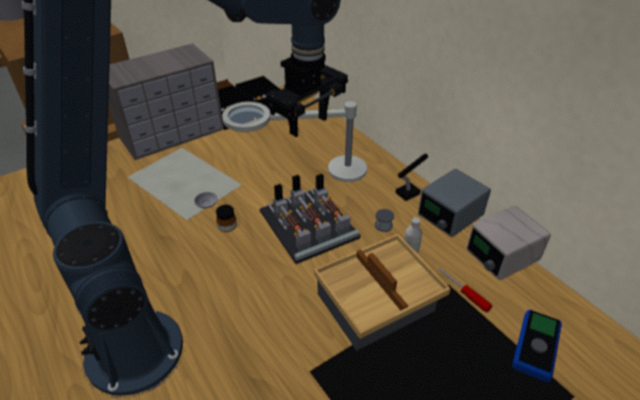

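```bash
python3 - <<'E'
from h import *
t=cap("top"); P=cloud(t); im=t["img"].astype(int); v,u=np.mgrid[0:400,0:640]
m=(im.max(2)<60)&(P[...,2]>.2)&(P[...,2]<.3)&(u>150)&(u<190)&(v>150)&(v<185)
print(m.sum(),u[m].mean(),v[m].mean(),np.nanmean(P[m],0),onz(t,u[m].mean(),v[m].mean(),.255))
E
```

```text
61 169.9344262295082 167.52459016393442 [0.58192719 0.36196417 0.25805929] [0.58242128 0.36282473 0.255     ]
```

Request:
send_rows:
  fingers: [1,1,1,1,1,1,1,1,1,1]
  dp:
    - [6,36,0]
    - [12,72,0]
    - [18,108,0]
    - [25,144,0]
    - [32,180,0]
    - [38,216,0]
    - [44,252,0]
    - [48,270,0]
    - [48,270,0]
    - [48,270,0]
  turn:
    - [0,0,0]
    - [0,0,0]
    - [0,0,0]
    - [0,0,0]
    - [0,0,0]
    - [0,0,0]
    - [0,0,0]
    - [0,0,0]
    - [0,0,0]
    - [0,0,0]

```text
time_s: 59.77
position: [0.5858, 0.3691, 0.3314]
tcp_rot: [[-0.007, -0.208, 0.978], [-0.002, 0.978, 0.208], [-1.0, -0.0, -0.007]]
force: [-0.4, -0.4, -0.5]
opening: 1.004
```

Request:
send_rows:
  fingers: [1,1,1,1,1,0,0,0,0,0]
  dp:
    - [-1,0,-30]
    - [-1,0,-60]
    - [-1,0,-82]
    - [-1,0,-91]
    - [-1,0,-91]
    - [-1,0,-91]
    - [-1,0,-91]
    - [-1,0,-91]
    - [-1,0,-91]
    - [-1,0,-91]
  turn:
    - [0.002,-0.007,0]
    - [0.002,-0.007,0]
    - [0.002,-0.007,0]
    - [0.002,-0.007,0]
    - [0.002,-0.007,0]
    - [0.002,-0.007,0]
    - [0.002,-0.007,0]
    - [0.002,-0.007,0]
    - [0.002,-0.007,0]
    - [0.002,-0.007,0]

```text
time_s: 60.6
position: [0.5853, 0.3693, 0.2418]
tcp_rot: [[0.002, -0.208, 0.978], [0.001, 0.978, 0.208], [-1.0, 0.001, 0.002]]
force: [-0.3, 0.1, 0.5]
opening: 0.71
```

Request:
send_rows:
  fingers: [0,0,0,0,0,0,0,0,0,0]
  dp:
    - [0,0,0]
    - [0,0,0]
    - [0,0,0]
    - [0,0,0]
    - [0,0,0]
    - [0,0,0]
    - [0,0,0]
    - [0,0,0]
    - [0,0,0]
    - [0,0,0]
  turn:
    - [0,0,0]
    - [0,0,0]
    - [0,0,0]
    - [0,0,0]
    - [0,0,0]
    - [0,0,0]
    - [0,0,0]
    - [0,0,0]
    - [0,0,0]
    - [0,0,0]

```text
time_s: 61.43
position: [0.5845, 0.3695, 0.2416]
tcp_rot: [[0.0, -0.208, 0.978], [0.001, 0.978, 0.208], [-1.0, 0.001, 0.001]]
force: [-2.7, 1.1, 0.2]
opening: 0.176
```

```bash
python3 - <<'E'
from h import *
s=bot.read_state(); H=np.array([.7778,.2552]); p=np.array(s["position"][:2]); r=p-H; r*=.2245/np.linalg.norm(r)
for A in (31.4,62.8):
  for i in range(1,11):
    a=np.radians(A-31.4+31.4*i/10); q=H+np.array([[np.cos(a),-np.sin(a)],[np.sin(a),np.cos(a)]])@r; print(np.round((q-p)*1000,1).tolist(),round(a,3),end=' | ')
  print()
E
```

```text
[-6.0, -10.8] 0.055 | [-11.3, -21.8] 0.11 | [-16.1, -33.2] 0.164 | [-20.2, -44.8] 0.219 | [-23.7, -56.6] 0.274 | [-26.5, -68.5] 0.329 | [-28.7, -80.6] 0.384 | [-30.2, -92.8] 0.438 | [-31.1, -105.1] 0.493 | [-31.2, -117.4] 0.548 | 
[-30.7, -129.7] 0.603 | [-29.5, -142.0] 0.658 | [-27.7, -154.1] 0.712 | [-25.2, -166.2] 0.767 | [-22.0, -178.0] 0.822 | [-18.2, -189.7] 0.877 | [-13.7, -201.2] 0.932 | [-8.7, -212.4] 0.986 | [-3.0, -223.3] 1.041 | [3.3, -233.9] 1.096 |
```

Request:
send_rows:
  fingers: [0,0,0,0,0,0,0,0,0,0]
  dp:
    - [-6,-10.8,0]
    - [-11.3,-21.8,0]
    - [-16,-33,0]
    - [-20,-45,0]
    - [-23.7,-56.6,0]
    - [-26.5,-68.5,0]
    - [-28.7,-80.6,0]
    - [-30.2,-92.8,0]
    - [-31,-105,0]
    - [-31,-117,0]
  turn:
    - [0,0,0.055]
    - [0,0,0.11]
    - [0,0,0.164]
    - [0,0,0.219]
    - [0,0,0.274]
    - [0,0,0.329]
    - [0,0,0.384]
    - [0,0,0.438]
    - [0,0,0.493]
    - [0,0,0.548]

```text
time_s: 62.27
position: [0.5548, 0.252, 0.2416]
tcp_rot: [[0.003, -0.689, 0.725], [0.002, 0.725, 0.689], [-1.0, -0.001, 0.003]]
force: [1.8, 1.0, -2.8]
opening: 0.172
```

Request:
send_rows:
  fingers: [0,0,0,0,0,0,0,0,0,0]
  dp:
    - [0.5,-12.3,0]
    - [1.7,-24.6,0]
    - [3.5,-36.7,0]
    - [6,-48.8,0]
    - [9.2,-60.6,0]
    - [13,-72.3,0]
    - [17.5,-83.8,0]
    - [22.5,-95,0]
    - [28.2,-106,0]
    - [34.5,-116.5,0]
  turn:
    - [0,0,0.055]
    - [0,0,0.11]
    - [0,0,0.164]
    - [0,0,0.219]
    - [0,0,0.274]
    - [0,0,0.329]
    - [0,0,0.384]
    - [0,0,0.438]
    - [0,0,0.493]
    - [0,0,0.548]

```text
time_s: 63.1
position: [0.5904, 0.1351, 0.2416]
tcp_rot: [[0.004, -0.966, 0.258], [0.004, 0.258, 0.966], [-1.0, -0.003, 0.004]]
force: [1.2, 1.8, -1.9]
opening: 0.175
```

```bash
python3 - <<'E'
from h import *
s=st(); t=cap("top","top25.png")
H=np.array([.7778,.2552]); r=np.array(s["position"][:2])-H; print(np.linalg.norm(r),np.degrees(np.arctan2(r[1],r[0])), H+r/np.linalg.norm(r)*.3)
E
```

```text
t 63.1 p [0.5904 0.1351 0.2416] F [ 1.2  1.8 -1.9] op 0.175
[[0.004, -0.966, 0.258], [0.004, 0.258, 0.966], [-1.0, -0.003, 0.004]] [  2.2  27.4  83.9   0.2  68.4 -72.9]
0.22257911740548947 -147.336014027086 [0.52524494 0.09328662]
```

Request:
send_rows:
  fingers: [1,1,1,1,1,1,1,1,1,1]
  dp:
    - [0,0,0]
    - [0,0,0]
    - [0,0,0]
    - [0,0,0]
    - [0,0,0]
    - [0,0,10]
    - [0,0,40]
    - [0,0,75]
    - [0,0,110]
    - [0,0,130]
  turn:
    - [0,0,0]
    - [0,0,0]
    - [0,0,0]
    - [0,0,0]
    - [0,0,0]
    - [0,0,0]
    - [0,0,0]
    - [0,0,0]
    - [0,0,0]
    - [0,0,0]

```text
time_s: 63.98
position: [0.5934, 0.133, 0.377]
tcp_rot: [[0.013, -0.966, 0.256], [0.001, 0.256, 0.967], [-1.0, -0.012, 0.004]]
force: [0.7, -0.0, 0.5]
opening: 0.847
```

Request:
send_rows:
  fingers: [1,1,1,1,1,1,1,1,1,1]
  dp:
    - [-20,30,10]
    - [-40,60,10]
    - [-60,90,10]
    - [-80,120,10]
    - [-100,150,10]
    - [-120,180,10]
    - [-140,210,10]
    - [-160,240,10]
    - [-180,270,10]
    - [-180,290,10]
  turn:
    - [0,0,0]
    - [0,0,0]
    - [0,0,0]
    - [0,0,0]
    - [0,0,0]
    - [0,0,0]
    - [0,0,0]
    - [0,0,0]
    - [0,0,0]
    - [0,0,0]

```text
time_s: 64.82
position: [0.4089, 0.4256, 0.3885]
tcp_rot: [[0.011, -0.968, 0.253], [0.003, 0.253, 0.968], [-1.0, -0.01, 0.005]]
force: [0.7, -0.0, -0.7]
opening: 0.997
```

```bash
python3 - <<'E'
from h import *
s=st(); t=cap("top","top26.png"); d=cap("side","side26.png")
cv2.imwrite("pics/tz26.png",cv2.resize(t["img"][60:260,180:460],None,fx=2.85,fy=2.85,interpolation=cv2.INTER_CUBIC))
cv2.imwrite("pics/sz26.png",cv2.resize(d["img"][100:350,220:470],None,fx=2.4,fy=2.4,interpolation=cv2.INTER_CUBIC))
P=cloud(t); v,u=np.mgrid[0:400,0:640]
tm=((P[...,2]>.07)&(P[...,2]<.16)&(u>355)&(u<460)&(v>140)&(v<255)).astype(np.uint8)
k,_=cv2.findContours(tm,cv2.RETR_EXTERNAL,cv2.CHAIN_APPROX_NONE); k=max(k,key=cv2.contourArea)
X=np.array([onz(t,a,b,.095)[:2] for a,b in k[:,0]]);print("tray",cv2.minAreaRect((X*1000).astype(np.float32)))
E
```

```text
t 64.82 p [0.4089 0.4256 0.3885] F [ 0.7 -0.  -0.7] op 0.997
[[0.011, -0.968, 0.253], [0.003, 0.253, 0.968], [-1.0, -0.01, 0.005]] [ 35.4  19.1  74.2  -0.3  86.1 -39.9]
tray ((522.821044921875, -206.5657958984375), (202.1968994140625, 240.34994506835938), 84.71546173095703)
```

View pics/tz26.png

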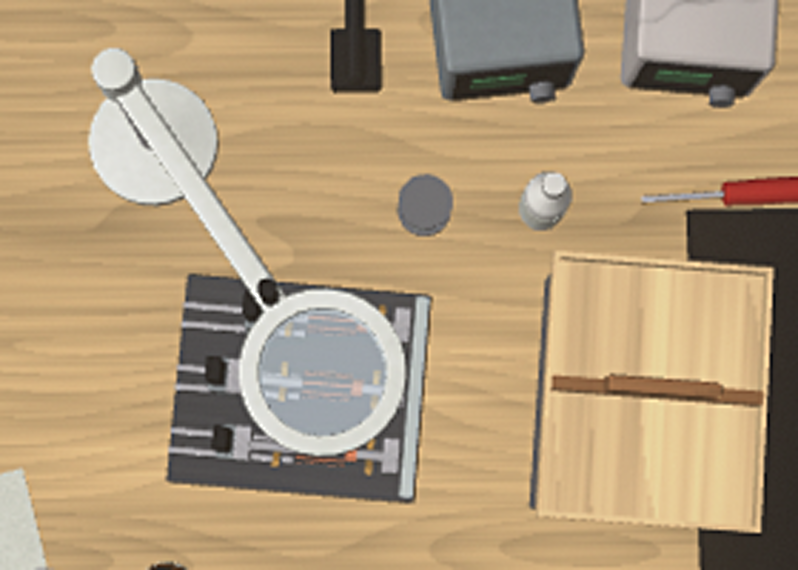

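View pics/sz26.png

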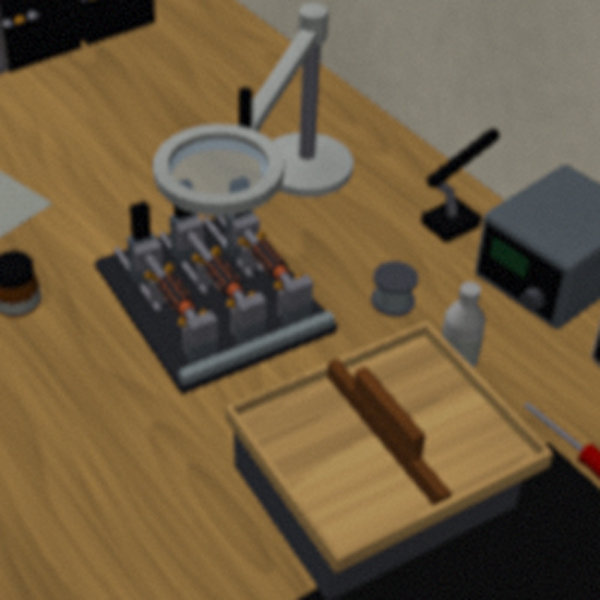

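Request:
send_rows:
  fingers: [1,1,1,1,1,1]
  dp:
    - [0,0,0]
    - [0,0,0]
    - [0,0,0]
    - [0,0,0]
    - [0,0,0]
    - [0,0,0]
  turn:
    - [0,0,0]
    - [0,0,0]
    - [0,0,0]
    - [0,0,0]
    - [0,0,0]
    - [0,0,0]

```text
time_s: 65.42
position: [0.4123, 0.4253, 0.388]
tcp_rot: [[0.014, -0.967, 0.253], [0.003, 0.253, 0.967], [-1.0, -0.013, 0.006]]
force: [0.3, -0.2, 0.2]
opening: 1.003
```

```bash
python3 - <<'E'
from h import *
t=cap("top")
print("lens",onz(t,292.9,190.05,.225))
print(bot.hand_in())
E
```

```text
lens [0.53059704 0.08862462 0.225     ]
the job is handed in; nothing more can be done
None
```

The job is handed in at about 65 s of robot time; no verdict was reported.

**What I did:** I swung the lamp clear and set the tray on the mat. All three rotors were in the box. I put b in place 1, c in place 2 and a in place 3, short copper-collar end to the head. I then slid each tailstock up until it stopped moving, at 11 to 14 N. The tray had been knocked about 4 to 5 cm on the mat, so I found it again, put it back on the box and swung the lens back.

**Last checks:**
- **Rotors:** the tailstocks stopped at about 4, 19 and 31 mm for a, b and c. Fully home is 5, 20 and 32 mm, so all are within about 1.5 mm. The pictures show every shaft straight in its rests with both ends in the cups.
- **Lens:** about 15 to 17 mm from the fixture middle (limit 35 mm).
- **Tray:** flat, with its floor at 80 mm at four points, and its yaw agrees with the box to about 0.3°.
- **Other things:** the bystanders look unmoved in the pictures; I did not measure them. The arm is clear of everything.

**What disagreed:**
- **Top camera:** it read about 3 mm low in y against the gripped positions.
- **Tray centring:** it sits about 10 mm off its starting spot in y. I estimate it is 3 to 10 mm from the box centre, depending on the view (limit 20 mm). I left it there.
- **Box angle:** the tray at the start (-3.3°) differed from the box and rotors (about -5.7°), so I gripped the first rotor (c) about 2° off and corrected that when placing it.

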